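# Blow out a square cup on the air rinser

### The arm

A 6-joint arm with a two-finger parallel gripper is mounted at the origin on the work surface. World frame = base frame: x ahead of the robot, y to its left, z up, the work surface at z = 0. Lengths are in m, angles in degrees, forces in N, time in s.
With the tool pointing down it reaches from about 0.3 to 0.875 m from the base axis. Payload 6.4 kg.
Tool frame: the origin (TCP) lies at the very end of the fingers, on their centre line; the grasp point (between the pads) lies 19 mm behind it; z points along the fingers, x is the direction in which the jaws open and shut, and the axes are right-handed (so a half turn about z gives the same grasp; the last joint's range is limited). The gripper opens to 85 mm and grips with 20 to 120 N. Pads are 22 mm wide; open, the fingers measure 114 mm over their backs; the gripper's body (76 mm by 85 mm) begins 54 mm behind the grasp point. The pads swing forward as they close: fully open they stand 13 mm farther back than shut.
Start: joints at [-75.59, 10.359, 92.074, -0, 77.567, -11.82], TCP at [0.254, -0.516, 0.231] pointing down, gripper open.
Joint ranges: [-171.53, 171.53], [-51.25, 118.39], [17.06, 147.69], [-65.23, 245.23], [0, 150.52], [-178.68, 178.68]. Speed limits (degrees/s): [147.25, 147.25, 172.46, 180, 180, 180].

### API

Orientations are given as a 3x3 rotation matrix whose columns are the frame's x, y, z axes.
In Python, from bench import bot, get_image, camera_info, sign_off gives the robot as it stands. The module is installed in compiled form; this text tells all that it offers.
- The arm moves only by the tool jog_arm, never from a script. Its argument "deltas" is a list that holds one entry, the list of rows, each a list of 7 numbers: the opening, from 0 (shut) to 1 (fully open), then the shift along the tool's x, y, z in m, then the turn, a rotation vector about the tool's x, y, z in rad. In form: [[[jaw, dx, dy, dz, wx, wy, wz], ...]]. A call has 1 to 8 rows; each row shifts and turns the commanded pose from where the row before left it, along the tool's axes as they then stand; what a row does not reach is not made up. A row lasts 1/12 s, in which the tool goes at most 41.7 mm and 7.16 degrees, less where a joint would pass 70% of its speed; a pose out of reach is approached as far as the arm can. A call with a gripper value outside its range is refused whole. The fingers move at their own pace and stop on an object; the grip force is fixed at half the most. Time passes only in rows, so rows that do not move let the fingers close. It gives the time, the measured TCP pose, the force and the opening at its end, in the units of the state.
- bot.get_obs(): the state, without advancing time (a new reading comes with each control period).
- get_image(name): name is "scene" or "top"; returns the picture (384x512x3 uint8, red, green, blue); there is no depth.
- camera_info(name): a dict with "mtx" (3x3 intrinsics, pixels), "dist_coeffs" ([k1, k2, p1, p2, k3] as OpenCV has them; the pictures are not rectified), "extrinsics" (4x4, takes a point from camera to world coordinates). Camera axes: x right, y down, z forward; pixel columns grow to the right and rows downward; lengths in m; the calibration is good to about 2 mm. A picture is of the moment at which its call begins. camera_info takes no time and is no camera call.
- sign_off(): hands the job in, once; it reports no verdict.
The state is a dict: "time_s": time; "joints": joint angles; "joint_vel": joint speeds; "joint_efforts": joint torques, N m; "tcp_pos": TCP position; "eef_rot": TCP orientation; "force": force on the tool from outside, world axes, zero at the start; "torque": the same for the moment, N m; "gripper_width": finger opening in m.
Only numpy, scipy, OpenCV 4.12 (cv2) and the standard library are available. Lean on these libraries where they do the work, as an engineer would, in place of code of your own. Each camera call takes 0.05 s, during which the arm holds its last target. There are 200 camera calls.

### The job

Blow the dust out of the square steel cup that stands mouth up on the bench: turn it over and set it mouth down in the middle of the rinser's round plate, let go of it, then pull the sprung air slide out until its blade lines up with the pointer, hold it there for about a second and ease it fully home without letting it snap back. Then move the cup, still mouth down, to the free near half of the rubber mat. Do not drop the cup at any time, and do not disturb the clean cup, the pointer or the bottles.

Things in the scene. Friction and masses are not known exactly. Their poses are not given: they have to be found in the camera images.
- cup: the cup to be blown out: square, straight-sided, open steel cup, 54 x 54 mm outside, 90 mm high, walls and bottom 3 mm, 220 g. Starts mouth up standing on the bench. Origin: centre of the outside of its bottom; z points from the bottom to the mouth, x and y are normal to its flat sides
- cup_mouth (a point): centre of that cup's mouth, in the plane of its rim, 90 mm from the body origin along its z
- clean_cup: an identical square cup, already clean, standing mouth down on the far half of the mat. Origin: centre of its open mouth, on the mat; its bottom is 90 mm above that; z up
- rinser: fixed white air rinser, base 160 (x) x 360 (y) x 30 mm high, origin at the centre of its underside; z up, -x towards the robot side. Its left half (+y) carries the round plate, its right half (-y) the sprung air slide, pulled out along the rinser's -x
- plate (a point): centre of the top of the rinser's round perforated steel plate, 124 mm in diameter, flat, 36 mm above the bench, 6 mm above the base around it; axes as the rinser's
- slide (a joint): air slide: 0 = fully home (sprung), grows in metres as it is pulled out towards the rinser's -x, up to 0.08; it takes 4 N to start and about 10 N at 0.08 and springs back when let go
- slide_grip (a point): top centre of the slide's upright black handle plate, 12 mm thick (along the rinser's x), 50 mm wide (y), standing from 47 mm to 113 mm above the bench; the point is on its top edge, 113 mm above the bench, and moves with the slide. Nothing beside the handle is higher than 65 mm
- slide_blade (a point): free end of the thin steel blade on the slide, which points to the rinser's -y; directly beside the handle and moves with the slide
- pointer (a joint): where the pointer is set along the slide's scale: 0.03 to 0.065 m; the blade lines up with the pointer when joint slide has the same value. The pointer can be pushed but must be left as set
- pointer_tip (a point): tip of the dark steel pointer (block 20 x 18 x 24 mm with a thin finger, top 64 mm above the bench) riding the scale at the rinser's right edge (-y), pointing to +y at the blade
- mat: fixed black rubber mat, 260 (x) x 150 (y) x 5 mm, origin at the centre of its underside
- mat_near (a point): centre of the free near half of the mat (-x side), on its top, 5 mm above the bench; about 125 mm from the clean cup's place
- bottle0: loose empty black plastic bottle with cap, 48 mm in diameter, 140 mm high, standing; origin at the centre of its underside
- bottle1: another such bottle
- bottle2: another such bottle
- bottle3: another such bottle
- bottle4: another such bottle
Things that resemble listed ones, but are neither listed nor needed, are in the scene too. Leave any red look-alike of the clean_cup alone.

How it is judged:
By the outcome, as a careful person would: the job done as asked, in the order asked, and still so for the second after the job is handed in, with the robot touching nothing.
It also fails if it takes over 72 s, if anything falls off the work surface, if the arm or the gripper's body presses on something with over 40 N, if the wrist force passes 120 N, or if a joint passes its speed limit or range.

## Working session

There is one attempt and no reset: what is moved stays moved. The work goes in short steps, Python scripts to look and compute and a tool call to move; the robot and the scene stay as the last step left them, time stands still between calls to the robot, and variables do not carry over. Pictures are saved under pics/ and viewed, about 8 in all and at most 12, crops included, and the job is handed in when it is done.

Besides the shell and the picture viewer there is one more tool, called by a JSON object that holds its "op" and its "data", one argument or row to a line. jog_arm: Moves the arm, as the interface text tells. Its arguments: {"type":"object","properties":{"deltas":{"type":"array","items":{"type":"array","items":{"type":"array","items":{"type":"number"}}}}},"required":["deltas"]}

```bash
mkdir -p pics; cat > h.py <<'E'
import numpy as np, cv2
from bench import bot, get_image, camera_info, sign_off
def ray(n,uv):
    c=camera_info(n);K=np.array(c["mtx"]);d=np.array(c["dist_coeffs"]);T=np.array(c["extrinsics"])
    p=cv2.undistortPoints(np.array(uv,float).reshape(-1,1,2),K,d).reshape(-1,2)
    return T[:3,3], np.c_[p,np.ones(len(p))]@T[:3,:3].T
def plane(n,uv,z):
    o,r=ray(n,uv); return o+r*((z-o[2])/r[:,2])[:,None]
def proj(n,P):
    c=camera_info(n);T=np.linalg.inv(np.array(c["extrinsics"]))
    return cv2.projectPoints(np.array(P,float).reshape(-1,1,3),cv2.Rodrigues(T[:3,:3])[0],T[:3,3],np.array(c["mtx"]),np.array(c["dist_coeffs"]))[0].reshape(-1,2)
def tri(a,b):  # one pixel in scene, one in top
    o1,r1=ray("scene",a);o2,r2=ray("top",b);r1=r1[0];r2=r2[0]
    s=np.linalg.lstsq(np.c_[r1,-r2],o2-o1,rcond=None)[0]
    p,q=o1+s[0]*r1,o2+s[1]*r2
    return (p+q)/2,np.linalg.norm(p-q)
def save(n,f): 
    im=get_image(n); cv2.imwrite("pics/"+f,im[:,:,::-1]); return im
E
python3 - <<'E'
from h import *
a=save("scene","s0.png");b=save("top","t0.png")
cv2.imwrite("pics/st0.png",cv2.resize(np.vstack([a,b])[:,:,::-1],None,fx=.78,fy=.78))
for n in("scene","top"):
    c=camera_info(n);print(n,np.round(c["extrinsics"],3).tolist(),np.round(c["mtx"],0).tolist())
print(bot.get_obs())
E
```

```text
scene [[-0.798, 0.421, -0.431, 1.306], [0.602, 0.572, -0.557, 0.962], [0.012, -0.704, -0.71, 1.265], [0.0, 0.0, 0.0, 1.0]] [[474.0, 0.0, 256.0], [0.0, 474.0, 193.0], [0.0, 0.0, 1.0]]
top [[-0.003, -0.998, 0.069, 0.526], [-1.0, 0.004, 0.014, 0.037], [-0.014, -0.069, -0.998, 1.433], [0.0, 0.0, 0.0, 1.0]] [[500.0, 0.0, 248.0], [0.0, 500.0, 189.0], [0.0, 0.0, 1.0]]
{'time_s': 0.1, 'joints': array([-7.55914890e+01,  1.03969683e+01,  9.21239875e+01,  1.64432433e-03,
        7.75682337e+01, -1.18196638e+01]), 'joint_vel': array([ 0.06449837, -0.14122576, -0.11598385,  0.0512174 ,  0.01545203,
       -0.03185589]), 'joint_efforts': array([-1.70119811e-04, -4.45880556e+01, -3.52235913e+01, -3.79487174e-04,
        4.15825038e-03,  7.94761036e-06]), 'tcp_pos': array([ 0.25402553, -0.51531001,  0.23049716]), 'eef_rot': array([[ 4.41941186e-01, -8.97043956e-01, -3.60202855e-04],
       [-8.97042744e-01, -4.41941197e-01,  1.51466215e-03],
       [-1.51790701e-03, -3.46274230e-04, -9.99998788e-01]]), 'force': array([-0.98116989, -0.30936437,  0.13390002]), 'torque': array([-0.01114859, -0.04085612, -0.04034397]), 'gripper_width': 0.08550640394123686}
```

View pics/s0.png

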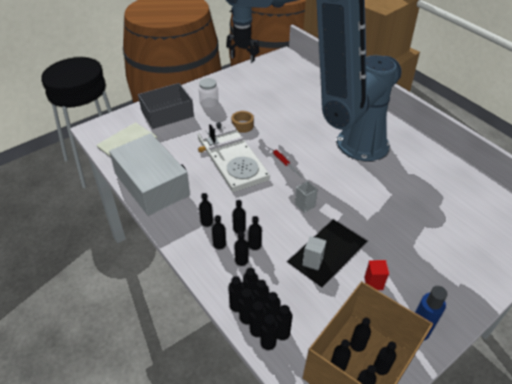

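View pics/t0.png

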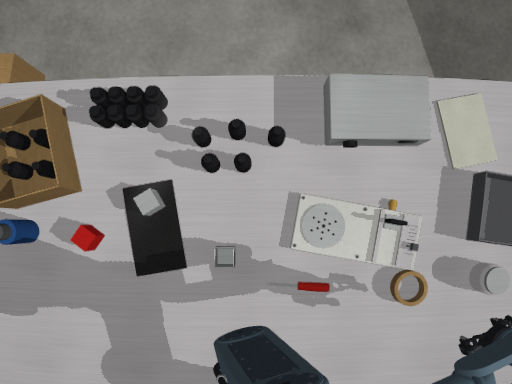

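The cup is at scene (306,195) and top (225,256), mouth up on the bench. Look-alikes are the clean cup at top (149,202), inverted on the mat; the red cube at (88,238); and the white jar at (494,280). The rinser is around top (357,231), with its handle at (397,222) and pointer at (413,247). The mat's free half is around (160,255). Next I'll crop close.

```bash
python3 - <<'E'
from h import *
a=cv2.imread("pics/s0.png");b=cv2.imread("pics/t0.png")
z=lambda im,x,y,w,h,f:cv2.resize(im[y:y+h,x:x+w],(int(w*f),int(h*f)),interpolation=cv2.INTER_CUBIC)
A=np.hstack([z(b,285,185,150,90,5.2)]);cv2.imwrite("pics/c1.png",A)
B=np.hstack([z(b,120,175,125,105,3.2),z(a,285,175,110,115,400/110)[:336]]);cv2.imwrite("pics/c2.png",B)
D=z(a,190,115,90,80,8);cv2.imwrite("pics/c3.png",D[:600,:800]);print(A.shape,B.shape,D.shape)
E
```

```text
(468, 780, 3) (336, 800, 3) (640, 720, 3)
```

View pics/c1.png

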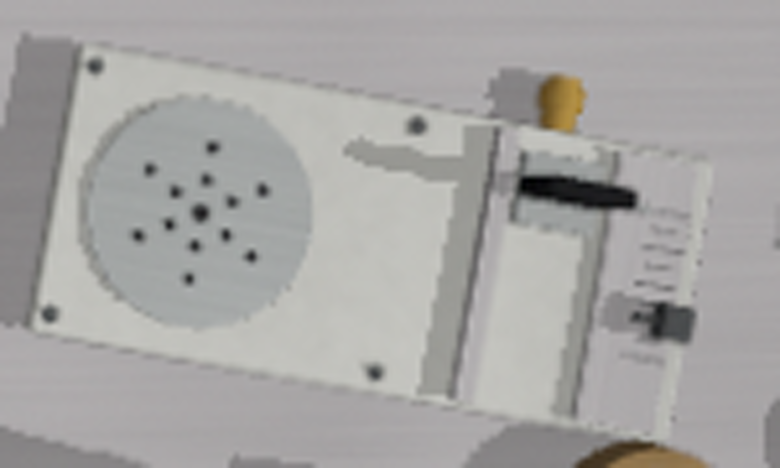

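View pics/c2.png

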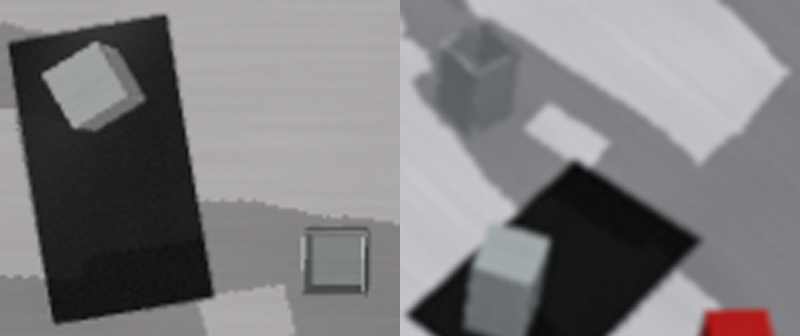

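View pics/c3.png

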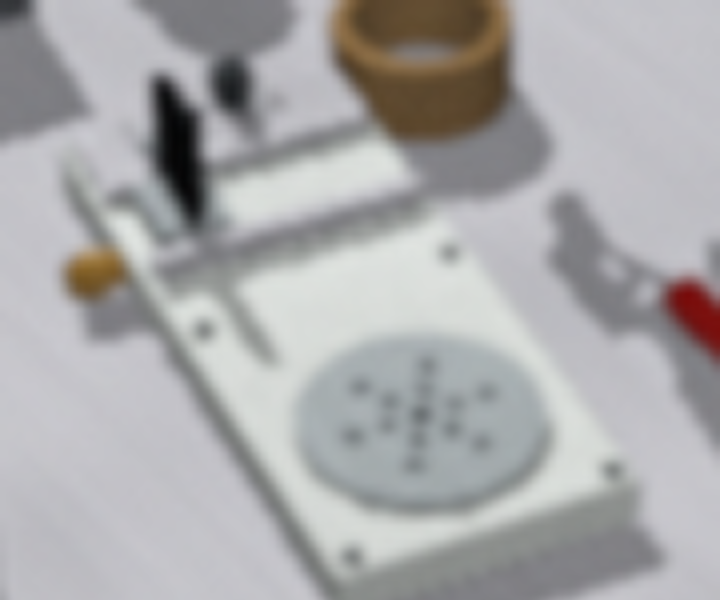

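c1 and c2 confirm the choice: the grey square open cup (top ≈ (225,256)) shows its cavity, and the mat cup shows a closed bottom. In c1 the plate centre is at crop (201,213), the handle spans (517–637, ~190), and the pointer is at (672,322) with its finger tip at (635,317).

```bash
cat > m1.py <<'E'
from h import *
np.set_printoptions(precision=4,suppress=True)
c1=lambda *p:[((x+.5)/5.2-.5+285,(y+.5)/5.2-.5+185) for x,y in p]
c2=lambda *p:[((x+.5)/3.2-.5+120,(y+.5)/3.2-.5+175) for x,y in p]
c2s=lambda *p:[((x-400+.5)/3.636-.5+285,(y+.5)/3.636-.5+175) for x,y in p]
c3=lambda *p:[((x+.5)/8-.5+190,(y+.5)/8-.5+115) for x,y in p]
print("plate tri",tri(c3((423,413))[0],c1((201,213))[0]), plane("top",c1((201,213)),.036),plane("scene",c3((423,413)),.036))
B=plane("top",c1((80,42),(30,328),(665,438),(712,157)),.03)
print("base corners",B, B.mean(0)); 
for i,j in((0,1),(3,2),(0,3),(1,2)):
    d=B[j]-B[i];print(np.linalg.norm(d),np.degrees(np.arctan2(d[1],d[0])))
r=c2((303,228),(369,228),(369,294),(301,294));R=plane("top",r,.09)
print("cup rim",R,R.mean(0),[np.degrees(np.arctan2(*(R[j]-R[i])[1::-1])) for i,j in((0,1),(3,2),(0,3),(1,2))],[np.linalg.norm(R[j]-R[i]) for i,j in((0,1),(3,2),(0,3),(1,2))])
S=plane("scene",c2s((440,52),(483,22),(515,62),(474,72)),.09);print("cup rim scene",S,S.mean(0))
print("cup tri",tri(np.mean(c2s((440,52),(515,62)),0),np.mean(r,0)))
M=plane("top",c2((10,43),(165,15),(213,296),(55,323)),.005);print("mat",M,M.mean(0))
C=plane("top",c2((41,77),(98,41),(131,95),(80,127)),.095);print("clean",C,C.mean(0))
print("handle ends top",plane("top",c1((520,185),(637,197)),.113),"scene ends",plane("scene",c3((160,78),(190,108)),.113))
print("handle tri",tri(c3((160,78))[0],c1((637,197))[0]),tri(c3((190,108))[0],c1((520,185))[0]))
print("pointer tip",plane("top",c1((635,317)),.062),"block",plane("top",c1((675,322)),.064))
E
python3 m1.py
```

```text
plate tri (array([ 0.5172, -0.1511,  0.0389]), np.float64(0.0045739389927591185)) [[ 0.519  -0.1529  0.036 ]] [[ 0.5137 -0.1521  0.036 ]]
base corners [[ 0.6117 -0.0888  0.03  ]
 [ 0.4576 -0.0608  0.03  ]
 [ 0.3925 -0.4115  0.03  ]
 [ 0.5467 -0.4401  0.03  ]] [ 0.5021 -0.2503  0.03  ]
0.15668705309158906 169.68039472842517
0.1567812075764373 169.51092210143022
0.3571981861803451 -100.49551520496145
0.3567347524996264 -100.5107559676656
cup rim [[0.4658 0.1472 0.09  ]
 [0.4658 0.0918 0.09  ]
 [0.4105 0.092  0.09  ]
 [0.4104 0.149  0.09  ]] [0.4381 0.12   0.09  ] [np.float64(-89.98463166312268), np.float64(-89.89924690653919), np.float64(178.14544578247998), np.float64(179.8608500737785)] [np.float64(0.05540806396965713), np.float64(0.05706767262136231), np.float64(0.05543046561556019), np.float64(0.055316104320754136)]
cup rim scene [[0.4674 0.105  0.09  ]
 [0.4056 0.0981 0.09  ]
 [0.4177 0.1586 0.09  ]
 [0.4587 0.1453 0.09  ]] [0.4373 0.1268 0.09  ]
cup tri (array([0.4356, 0.1222, 0.0782]), np.float64(0.004504017478127889))
mat [[0.6283 0.4226 0.005 ]
 [0.6531 0.2794 0.005 ]
 [0.4008 0.2351 0.005 ]
 [0.3748 0.3795 0.005 ]] [0.5143 0.3291 0.005 ]
clean [[0.5928 0.3707 0.095 ]
 [0.6233 0.3215 0.095 ]
 [0.5775 0.2927 0.095 ]
 [0.5504 0.3364 0.095 ]] [0.586  0.3303 0.095 ]
handle ends top [[ 0.5322 -0.3084  0.113 ]
 [ 0.5253 -0.3708  0.113 ]] scene ends [[ 0.5226 -0.364   0.113 ]
 [ 0.524  -0.3344  0.113 ]]
handle tri (array([ 0.5229, -0.3694,  0.1105]), np.float64(0.006254117054695694)) (array([ 0.5358, -0.3058,  0.135 ]), np.float64(0.009606734834787323))
pointer tip [[ 0.4609 -0.3847  0.062 ]] block [[ 0.4579 -0.4065  0.064 ]]
```

{"op": "jog_arm", "data": {
  "deltas": [
    [[1, 0, 0, -0.005, 0, 0, -0.12], [1, 0, 0, -0.005, 0, 0, -0.12], [1, 0, 0, -0.005, 0, 0, -0.12], [1, 0, 0, -0.005, 0, 0, -0.12], [1, 0, 0, -0.005, 0, 0, -0.12], [1, 0, 0, -0.005, 0, 0, -0.12], [1, 0, 0, -0.005, 0, 0, -0.12], [1, 0, 0, -0.005, 0, 0, -0.12]]
  ]
}}

```text
time_s: 0.77
tcp_pos: [0.2541, -0.5155, 0.271]
eef_rot: [[0.989, -0.147, -0.0], [-0.147, -0.989, 0.001], [-0.0, -0.001, -1.0]]
force: [-0.3, -0.1, 0.2]
gripper_width: 0.0855
```

{"op": "jog_arm", "data": {
  "deltas": [
    [[1, 0.02, -0.035, 0, 0, 0, -0.1], [1, 0.02, -0.035, 0, 0, 0, -0.055], [1, 0.02, -0.035, 0, 0, 0, 0], [1, 0.02, -0.035, 0, 0, 0, 0], [1, 0.02, -0.035, 0, 0, 0, 0], [1, 0.02, -0.035, 0, 0, 0, 0], [1, 0.02, -0.035, 0, 0, 0, 0], [1, 0.02, -0.035, 0, 0, 0, 0]]
  ]
}}

```text
time_s: 1.43
tcp_pos: [0.421, -0.2381, 0.2711]
eef_rot: [[1.0, 0.002, -0.0], [0.002, -1.0, 0.0], [-0.0, -0.0, -1.0]]
force: [1.6, -0.3, -0.7]
gripper_width: 0.0855
```

```bash
python3 -c "
from h import *
o=bot.get_obs();print(o['time_s'],o['joints'].round(2),o['tcp_pos'].round(4),o['eef_rot'].round(3).tolist())"
```

```text
1.4333 [-43.59  -3.52 102.04   0.    81.49 -43.69] [ 0.421  -0.2381  0.2711] [[1.0, 0.002, -0.0], [0.002, -1.0, 0.0], [-0.0, -0.0, -1.0]]
```

{"op": "jog_arm", "data": {
  "deltas": [
    [[1, 0, -0.015, 0, 0.12, 0, 0], [1, 0, -0.015, 0, 0.12, 0, 0], [1, 0, -0.015, 0, 0.12, 0, 0], [1, 0, -0.015, 0, 0.12, 0, 0]]
  ]
}}

```text
time_s: 1.77
tcp_pos: [0.421, -0.1802, 0.2826]
eef_rot: [[1.0, 0.004, -0.001], [0.004, -0.885, 0.466], [0.001, -0.466, -0.885]]
force: [-0.6, -0.1, -0.2]
gripper_width: 0.0856
```

```bash
python3 -c "
from h import *
o=bot.get_obs();print(o['time_s'],o['joints'].round(2),o['tcp_pos'].round(4),o['eef_rot'].round(3).tolist())"
```

```text
1.7667 [-50.71   4.45  96.96  17.42 100.34 -51.14] [ 0.421  -0.1802  0.2826] [[1.0, 0.004, -0.001], [0.004, -0.885, 0.466], [0.001, -0.466, -0.885]]
```

{"op": "jog_arm", "data": {
  "deltas": [
    [[1, 0, -0.01, 0.01, 0.12, 0, 0], [1, 0, -0.01, 0.01, 0.12, 0, 0], [1, 0, -0.01, 0.01, 0.12, 0, 0], [1, 0, -0.01, 0.01, 0.12, 0, 0], [1, 0, 0, 0, 0.05, 0, 0]]
  ]
}}

```text
time_s: 2.18
tcp_pos: [0.4197, -0.1246, 0.2735]
eef_rot: [[1.0, -0.002, -0.003], [0.001, -0.523, 0.852], [-0.003, -0.852, -0.523]]
force: [1.5, -0.8, -0.3]
gripper_width: 0.0854
```

```bash
python3 -c "
from h import *
o=bot.get_obs();print(o['time_s'],o['joints'].round(2),o['tcp_pos'].round(4),o['eef_rot'].round(3).tolist())"
```

```text
2.1833 [-55.06  17.61  96.81  32.38 114.9  -54.91] [ 0.4197 -0.1246  0.2735] [[1.0, -0.002, -0.003], [0.001, -0.523, 0.852], [-0.003, -0.852, -0.523]]
```

```bash
cat > k.py <<'E'
import numpy as np
from scipy.optimize import least_squares
from scipy.spatial.transform import Rotation as Ro
J=np.array([[-75.59,10.359,92.074,0,77.567,-11.82],[-43.59,-3.52,102.04,0,81.49,-43.69],[-50.71,4.45,96.96,17.42,100.34,-51.14],[-55.06,17.61,96.81,32.38,114.9,-54.91]])
P=np.array([[.254,-.516,.231],[.421,-.2381,.2711],[.421,-.1802,.2826],[.4197,-.1246,.2735]])
rot=lambda a,d:Ro.from_euler(a,d,degrees=True)
def fk(q,p,s4=1,s6=1):
    H,L1,L2,L3,dS,dE,aE,aW=p
    A=rot('z',q[0]);B=A*rot('y',q[1]);C=B*rot('y',q[2]);D=C*rot('z',s4*q[3]);E=D*rot('y',q[4]);F=E*rot('z',s6*q[5])
    return np.array([0,0,H])+A.apply([0,dS,0])+B.apply([0,0,L1])+C.apply([aE,dE,L2])+E.apply([aW,0,L3]),F.as_matrix()
E
python3 - <<'E'
from k import *
for s4 in(1,-1):
  for s6 in(1,-1):
    for i in (1,2,3): print(s4,s6,fk(J[i],[0]*8,s4,s6)[1].round(2).tolist())
E
```

```text
1 1 [[-1.0, -0.0, -0.0], [-0.0, 1.0, 0.0], [0.0, 0.0, -1.0]]
1 1 [[-1.0, -0.0, -0.0], [-0.0, 0.88, 0.47], [-0.0, 0.47, -0.88]]
1 1 [[-1.0, 0.0, -0.0], [-0.0, 0.52, 0.85], [0.0, 0.85, -0.52]]
1 -1 [[-0.05, 1.0, -0.0], [1.0, 0.05, 0.0], [0.0, -0.0, -1.0]]
1 -1 [[0.21, 0.98, -0.0], [0.87, -0.18, 0.47], [0.46, -0.1, -0.88]]
1 -1 [[0.34, 0.94, -0.0], [0.49, -0.18, 0.85], [0.8, -0.29, -0.52]]
-1 1 [[-1.0, -0.0, -0.0], [-0.0, 1.0, 0.0], [0.0, 0.0, -1.0]]
-1 1 [[-0.89, 0.01, -0.46], [-0.03, 1.0, 0.09], [0.46, 0.1, -0.88]]
-1 1 [[-0.58, 0.16, -0.8], [-0.15, 0.94, 0.3], [0.8, 0.29, -0.52]]
-1 -1 [[-0.05, 1.0, -0.0], [1.0, 0.05, 0.0], [0.0, -0.0, -1.0]]
-1 -1 [[0.2, 0.87, -0.46], [0.98, -0.18, 0.09], [-0.0, -0.47, -0.88]]
-1 -1 [[0.35, 0.49, -0.8], [0.94, -0.18, 0.3], [0.0, -0.85, -0.52]]
```

```bash
cat >> k.py <<'E'
def fk2(q,p):
    H,L1,L2,L3,d,aE,dW=p
    A=rot('z',q[0]);B=A*rot('y',q[1]);C=B*rot('y',q[2]);D=C*rot('z',q[3]);E=D*rot('y',q[4]);F=E*rot('z',q[5]+180)
    W=np.array([0,0,H])+A.apply([0,d,0])+B.apply([0,0,L1])+C.apply([aE,0,L2])
    return W+E.apply([0,dW,L3]),F.as_matrix(),W
def fit():
    f=lambda p:np.r_[np.concatenate([fk2(q,p)[0]-x for q,x in zip(J,P)]),1e-4*(p[5]),1e-4*p[6]]
    return least_squares(f,[.3,.4,.4,.2,.118,0,0])
LO=np.array([-171.5,-51.2,17.1,-65.2,0,-178.6]);HI=np.array([171.5,118.3,147.6,245.2,150.5,178.6])
def ik(pos,R,p,q0):
    f=lambda q:np.r_[(fk2(q,p)[0]-pos)*10,(Ro.from_matrix(R.T@fk2(q,p)[1])).as_rotvec()]
    best=None
    for s in [q0]+[q0+np.random.default_rng(i).normal(0,60,6) for i in range(25)]:
        r=least_squares(f,np.clip(s,LO+1,HI-1),bounds=(LO,HI),x_scale=30.)
        if best is None or r.cost<best.cost: best=r
        if best.cost<1e-6: break
    return best.x,best.cost
def hor(phi,sgn):
    z=np.array([np.cos(np.radians(phi)),np.sin(np.radians(phi)),0]);y=np.array([0,0,-sgn*1.]);return np.c_[np.cross(y,z),y,z]
E
python3 - <<'E'
from k import *
np.set_printoptions(precision=4,suppress=True)
r=fit();p=r.x;print(p,r.cost,np.abs(r.fun).max())
cup=np.array([.4375,.121]);pl=np.array([.519,-.152])
for nm,c,z,phis in(("pick",cup,.047,(90,0,45)),("place",pl,.079,(90,75,60,45,30,15,0))):
  for phi in phis:
    for s in(1,-1):
      R=hor(phi,s);pos=np.r_[c,z]+R[:,2]*.009
      q,cst=ik(pos,R,p,J[3]); print(nm,phi,s,q.round(1),"%.1e"%cst,fk2(q,p)[2])
E
```

```text
[0.3129 0.4396 0.5146 0.3191 0.1177 0.0863 0.    ] 3.951083564144718e-08 0.0001615722290273236
pick 90 1 [-37.7  55.9 103.8  54.1 102.3 -73.6] 4.5e-22 [ 0.4375 -0.1891  0.047 ]
pick 90 -1 [-37.7  55.9 103.8  54.1 102.3 106.4] 3.5e-26 [ 0.4375 -0.1891  0.047 ]
pick 0 1 [  1.5  65.8 135.9 181.6 111.7 -89.4] 2.2e-23 [0.1274 0.121  0.047 ]
pick 0 -1 [  1.5  65.8 135.9 181.6 111.7  90.6] 1.6e-22 [0.1274 0.121  0.047 ]
pick 45 1 [-53.7  58.7 130.5  81.4  88.6 -99.1] 1.0e-24 [ 0.2182 -0.0982  0.047 ]
pick 45 -1 [-53.7  58.7 130.5  81.4  88.6  80.9] 3.5e-28 [ 0.2182 -0.0982  0.047 ]
place 90 1 [-51.4  63.2  73.2  47.8 122.6 -59.3] 3.0e-24 [ 0.519  -0.4621  0.079 ]
place 90 -1 [-51.4  63.2  73.2  47.8 122.6 120.7] 1.1e-28 [ 0.519  -0.4621  0.079 ]
place 75 1 [-56.6  58.8  84.   54.7 113.7 -60.4] 3.6e-30 [ 0.4387 -0.4515  0.079 ]
place 75 -1 [-56.6  58.8  84.   54.7 113.7 119.6] 1.0e-19 [ 0.4387 -0.4515  0.079 ]
place 60 1 [-61.3  54.7  95.   62.3 105.2 -63.5] 2.2e-21 [ 0.3639 -0.4205  0.079 ]
place 60 -1 [-61.3  54.7  95.   62.3 105.2 116.5] 1.6e-27 [ 0.3639 -0.4205  0.079 ]
place 45 1 [-65.4  51.4 105.9  71.1  97.7 -68.6] 2.0e-24 [ 0.2997 -0.3712  0.079 ]
place 45 -1 [-65.4  51.4 105.9  71.1  97.7 111.4] 6.4e-30 [ 0.2997 -0.3712  0.079 ]
place 30 1 [-68.1  49.4 116.2  82.2  92.  -75.7] 7.6e-20 [ 0.2505 -0.307   0.079 ]
place 30 -1 [-68.1  49.4 116.2  82.2  92.  104.3] 1.7e-26 [ 0.2505 -0.307   0.079 ]
place 15 1 [-68.2  49.3 125.2  96.7  89.3 -84.5] 2.2e-22 [ 0.2195 -0.2322  0.079 ]
place 15 -1 [-68.2  49.3 125.2  96.7  89.3  95.5] 3.1e-30 [ 0.2195 -0.2322  0.079 ]
place 0 1 [-63.1  51.2 131.8 116.8  91.3 -92.6] 8.1e-20 [ 0.2089 -0.152   0.079 ]
place 0 -1 [-63.1  51.2 131.8 116.8  91.3  87.4] 2.6e-21 [ 0.2089 -0.152   0.079 ]
```

```bash
python3 - <<'E'
from h import *; from k import *
p=fit().x; q=J[3]; W=fk2(q,p)[2]; T,R,_=fk2(q,p)
a=save("scene","s1.png");b=save("top","t1.png")
print(W)
out=[]
for n,im in(("scene",a),("top",b)):
    im=im[:,:,::-1].copy();u=proj(n,[W])[0]
    x0,y0=int(max(0,min(u[0]-50,412))),int(max(0,min(u[1]-50,284)))
    c=np.array(camera_info(n)["extrinsics"]);d=(np.linalg.inv(c)@np.r_[W,1])[2];print(n,u,"px per 50mm",.05*480/d)
    im=cv2.resize(im[y0:y0+100,x0:x0+100],None,fx=4,fy=4,interpolation=cv2.INTER_CUBIC)
    c=tuple(int(v) for v in ((u-[x0,y0])*4));cv2.circle(im,c,4,(0,255,0),-1);cv2.circle(im,c,int(4*.05*480/d),(0,255,0),1);out.append(im)
cv2.imwrite("pics/w.png",np.hstack(out))
E
```

```text
[ 0.42054443 -0.39646973  0.44052743]
scene [223.38174829  39.16887136] px per 50mm 13.921741636872916
top [465.69014458 272.44483792] px per 50mm 24.56823064644613
```

View pics/w.png

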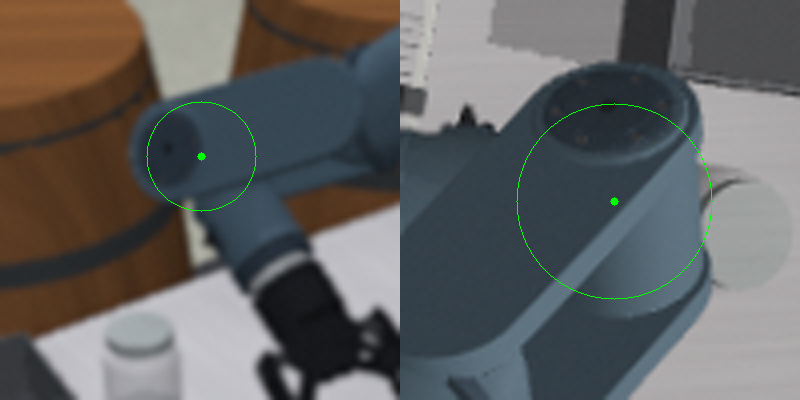

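```bash
cat >> k.py <<'E'
def el(phi,e,s=1):
    """tool z with heading phi, elevation e (deg, below -90 = past vertical), jaw x horizontal; s flips jaw"""
    f=np.radians(phi);x=np.array([np.sin(f),-np.cos(f),0])*s;h=np.array([np.cos(f),np.sin(f),0]);e=np.radians(e)
    z=np.cos(e)*h+np.sin(e)*np.array([0,0,1.]);return np.c_[x,np.cross(z,x),z]
G=lambda g,R:np.array(g)+.019*R[:,2]
PL=np.array([.519,-.152])
E
python3 - <<'E'
from k import *
np.set_printoptions(precision=3,suppress=True)
p=fit().x
def show(n,g,R,q0=J[3]):
    q,c=ik(G(g,R),R,p,q0);print(n,q.round(1),"%.0e"%c,fk2(q,p)[2]);return q
for s in(1,-1):
  show("A %d"%s,[.4375,.121,.05],el(90,-20,s))
  show("B",[.4375,.1,.027],el(90,-110,s)); show("C",[.4375,.1,.027],el(90,-70,s))
  for m in(90,150,180,210,240,-150,-120): 
    show("C' yaw m=%d"%m,[.43,.0,.2],el(m,-70,s))
  for phi in(60,45,30,15,0): # final: heading phi elev -20, reached by pitching past vertical from m=phi+180
    show("D %d"%phi,[*PL,.077],el(phi+180,-160,s))
E
```

```text
A 1 [-34.8  40.5 111.5  50.6  87.2 -67.3] 4e-30 [ 0.437 -0.161  0.153]
B [ 10.7  20.3 113.  -24.8  53.2  26.9] 7e-22 [0.438 0.203 0.309]
C [-16.   16.  119.4  24.3  53.  -32.1] 4e-30 [ 0.437 -0.003  0.309]
C' yaw m=90 [-28.9  -2.7 114.3  17.8  78.9 -33.9] 3e-19 [ 0.43  -0.103  0.482]
C' yaw m=150 [-18.7   7.8 103.4   3.8  88.5 -79.5] 1e-25 [ 0.519 -0.051  0.482]
C' yaw m=180 [ -12.8    9.2  101.8   -4.3   88.6 -101.9] 2e-20 [ 0.533 -0.     0.482]
C' yaw m=210 [  -7.4    7.8  103.4  -12.    85.  -124.6] 3e-26 [0.519 0.051 0.482]
C' yaw m=240 [  -3.5    3.7  107.9  -18.2   78.3 -148.2] 7e-28 [0.481 0.089 0.482]
C' yaw m=-150 [  -7.4    7.8  103.4  -12.    85.  -124.6] 8e-26 [0.519 0.051 0.482]
C' yaw m=-120 [  -3.5    3.7  107.9  -18.2   78.3 -148.2] 4e-27 [0.481 0.089 0.482]
D 60 [-58.8  41.6 101.1  55.5  90.1 122. ] 1e-27 [ 0.378 -0.396  0.18 ]
D 45 [-62.1  37.1 111.4  65.3  81.5 120.3] 1e-23 [ 0.32  -0.351  0.18 ]
D 30 [-63.9  33.1 121.4  77.7  73.7 116.6] 1e-18 [ 0.275 -0.293  0.18 ]
D 15 [-63.   30.1 130.2  94.3  67.2 110.9] 8e-21 [ 0.247 -0.225  0.18 ]
D 0 [-57.4  28.5 136.9 117.
[... 464 characters left out ...]
1] 6e-22 [ 0.533 -0.     0.482]
C' yaw m=210 [ -7.4   7.8 103.4 -12.   85.   55.4] 1e-24 [0.519 0.051 0.482]
C' yaw m=240 [ -3.5   3.7 107.9 -18.2  78.3  31.8] 1e-27 [0.481 0.089 0.482]
C' yaw m=-150 [ -7.4   7.8 103.4 -12.   85.   55.4] 1e-24 [0.519 0.051 0.482]
C' yaw m=-120 [ -3.5   3.7 107.9 -18.2  78.3  31.8] 2e-28 [0.481 0.089 0.482]
D 60 [-58.8  41.6 101.1  55.5  90.1 -58. ] 1e-23 [ 0.378 -0.396  0.18 ]
D 45 [-62.1  37.1 111.4  65.3  81.5 -59.7] 1e-29 [ 0.32  -0.351  0.18 ]
D 30 [-63.9  33.1 121.4  77.7  73.7 -63.4] 8e-20 [ 0.275 -0.293  0.18 ]
D 15 [-63.   30.1 130.2  94.3  67.2 -69.1] 7e-22 [ 0.247 -0.225  0.18 ]
D 0 [-57.4  28.5 136.9 117.   62.7 -76.2] 1e-20 [ 0.237 -0.152  0.18 ]
```

{"op": "jog_arm", "data": {
  "deltas": [
    [[1, 0, 0, 0, 0.1, 0, 0], [1, 0, 0, 0, 0.1, 0, 0]]
  ]
}}

```text
time_s: 2.45
tcp_pos: [0.421, -0.1265, 0.2763]
eef_rot: [[1.0, 0.004, -0.002], [0.003, -0.355, 0.935], [0.003, -0.935, -0.355]]
force: [0.3, 0.5, -0.7]
gripper_width: 0.0853
```

{"op": "jog_arm", "data": {
  "deltas": [
    [[1, 0.0022, 0.0158, 0.0258, 0, 0, 0], [1, 0.0022, 0.0158, 0.0258, 0, 0, 0], [1, 0.0022, 0.0158, 0.0258, 0, 0, 0], [1, 0.0022, 0.0158, 0.0258, 0, 0, 0], [1, 0.0022, 0.0158, 0.0258, 0, 0, 0], [1, 0.0022, 0.0158, 0.0258, 0, 0, 0], [1, 0.0022, 0.0158, 0.0258, 0, 0, 0], [1, 0, 0.0158, 0.0258, 0, 0, 0]]
  ]
}}

```text
time_s: 3.12
tcp_pos: [0.4363, 0.0227, 0.083]
eef_rot: [[1.0, 0.003, -0.002], [0.003, -0.357, 0.934], [0.002, -0.934, -0.357]]
force: [0.3, -0.1, -0.1]
gripper_width: 0.0852
```

```bash
cat >> k.py <<'E'
def to(pos,R,o):
    """remaining tool-frame shift and rotvec from state o to pose"""
    C=np.array(o['eef_rot']);return (C.T@(np.array(pos)-o['tcp_pos'])).round(4),Ro.from_matrix(C.T@R).as_rotvec().round(4)
E
python3 - <<'E'
from h import *; from k import *
o=bot.get_obs();print(o['time_s'],o['joints'].round(1),o['tcp_pos'].round(4),o['eef_rot'].round(3).tolist())
R=el(90,-20);print(to(G([.4375,.121,.05],R),R,o))
E
```

```text
3.1167 [-45.4  37.4 106.2  41.2  96.2 -65.4] [0.4363 0.0227 0.083 ] [[1.0, 0.003, -0.002], [0.003, -0.357, 0.934], [0.002, -0.934, -0.357]]
(array([ 0.0014, -0.0046,  0.1226]), array([0.0161, 0.0019, 0.0029]))
```

{"op": "jog_arm", "data": {
  "deltas": [
    [[1, 0.0014, -0.0046, 0.02, 0.016, 0.002, 0.003], [1, 0, 0, 0.02, 0, 0, 0], [1, 0, 0, 0.02, 0, 0, 0], [1, 0, 0, 0.02, 0, 0, 0], [1, 0, 0, 0.02, 0, 0, 0], [1, 0, 0, 0.0225, 0, 0, 0], [1, 0, 0, 0, 0, 0, 0]]
  ]
}}

```text
time_s: 3.7
tcp_pos: [0.4354, 0.1423, 0.0459]
eef_rot: [[1.0, -0.002, -0.004], [0.003, -0.339, 0.941], [-0.004, -0.941, -0.339]]
force: [-0.3, 0.4, 0.1]
gripper_width: 0.0854
```

```bash
python3 - <<'E'
from h import *; from k import *
o=bot.get_obs();R=el(90,-20);print(o['tcp_pos'],to(G([.4375,.121,.05],R),R,o),o['force'])
b=save("top","t2.png");a=save("scene","s2.png")
z=lambda im,x,y,w,h,f:cv2.resize(im[y:y+h,x:x+w,::-1],(int(w*f),int(h*f)),interpolation=cv2.INTER_CUBIC)
cv2.imwrite("pics/c4.png",np.hstack([z(b,180,210,100,100,4),z(a,260,140,100,100,4)]))
E
```

```text
[0.43535029 0.14225566 0.04587068] (array([ 0.0021,  0.0034, -0.0024]), array([-0.0035,  0.0041, -0.0023])) [-0.30282514  0.3871107   0.13718147]
```

View pics/c4.png

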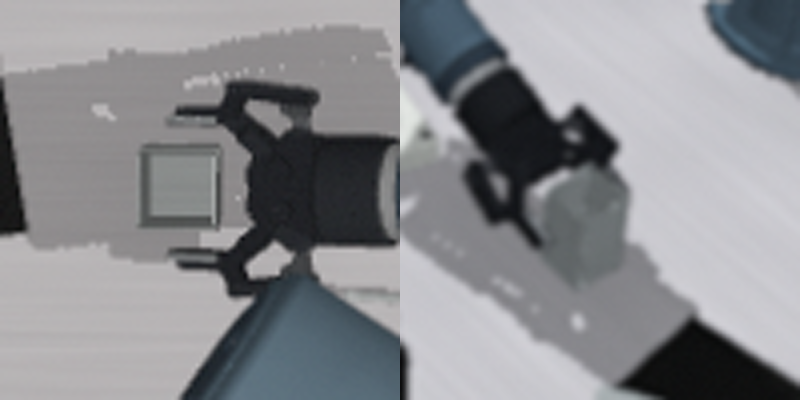

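c4 shows the cup (top crop (140–220, 145–228)) centred between the open fingers, with the pads alongside it. Closing.

{"op": "jog_arm", "data": {
  "deltas": [
    [[0, 0.001, 0.002, 0, 0, 0, 0], [0, 0, 0, 0, 0, 0, 0], [0, 0, 0, 0, 0, 0, 0], [0, 0, 0, 0, 0, 0, 0], [0, 0, 0, 0, 0, 0, 0], [0, 0, 0, 0, 0, 0, 0]]
  ]
}}

```text
time_s: 4.3
tcp_pos: [0.4386, 0.138, 0.0448]
eef_rot: [[1.0, -0.002, 0.002], [-0.002, -0.338, 0.941], [-0.001, -0.941, -0.338]]
force: [1.6, -2.0, 3.0]
gripper_width: 0.053
```

{"op": "jog_arm", "data": {
  "deltas": [
    [[0, 0, 0, 0, 0, 0, 0], [0, 0, 0, 0, 0, 0, 0], [0, 0, -0.01, 0, 0, 0, 0], [0, 0, -0.02, 0, 0, 0, 0], [0, 0, -0.02, 0, 0, 0, 0], [0, 0, -0.02, 0, 0, 0, 0], [0, 0, -0.02, 0, 0, 0, 0], [0, 0, -0.01, 0, 0, 0, 0]]
  ]
}}

```text
time_s: 4.97
tcp_pos: [0.4374, 0.1736, 0.1401]
eef_rot: [[1.0, -0.002, -0.001], [0.001, -0.339, 0.941], [-0.002, -0.941, -0.339]]
force: [0.6, -0.6, -1.9]
gripper_width: 0.0534
```

```bash
python3 - <<'E'
from h import *; from k import *
o=bot.get_obs();print(o['joints'].round(1),o['tcp_pos'],o['force'],o['gripper_width'])
R=el(90,-20);print(to(o['tcp_pos'],R,o))
R=el(90,-110);print(to(G([.4375,.1,.07],R),R,o))
b=save("top","t3.png");a=save("scene","s3.png")
z=lambda im,x,y,w,h,f:cv2.resize(im[y:y+h,x:x+w,::-1],(int(w*f),int(h*f)),interpolation=cv2.INTER_CUBIC)
cv2.imwrite("pics/c5.png",np.hstack([z(b,180,210,100,100,4),z(a,260,130,100,100,4)]))
E
```

```text
[-31.1  26.1 116.1  53.7  91.8 -58.2] [0.43743398 0.17358358 0.140057  ] [ 0.59640008 -0.63656526 -1.86423648] 0.05336782198614299
(array([0., 0., 0.]), array([-0.0037,  0.0013, -0.0017]))
(array([ 0.0002,  0.1098, -0.0456]), array([-1.5745e+00,  2.3000e-03, -3.0000e-04]))
```

{"op": "jog_arm", "data": {
  "deltas": [
    [[0, 0, 0, 0, -0.12, 0, 0], [0, 0, 0, 0, -0.12, 0, 0], [0, 0, 0, 0, -0.12, 0, 0], [0, 0, 0, 0, -0.12, 0, 0], [0, 0, 0, 0, -0.12, 0, 0], [0, 0, 0, 0, -0.12, 0, 0], [0, 0, 0, 0, -0.12, 0, 0], [0, 0, 0, 0, -0.12, 0, 0]]
  ]
}}

```text
time_s: 5.73
tcp_pos: [0.4383, 0.1718, 0.1386]
eef_rot: [[1.0, -0.002, -0.0], [-0.002, -0.966, 0.257], [-0.001, -0.257, -0.966]]
force: [-0.4, -0.8, -2.0]
gripper_width: 0.0535
```

{"op": "jog_arm", "data": {
  "deltas": [
    [[0, 0, 0, 0, -0.12, 0, 0], [0, 0, 0, 0, -0.12, 0, 0], [0, 0, 0, 0, -0.12, 0, 0], [0, 0, 0, 0, -0.12, 0, 0], [0, 0, 0, 0, -0.12, 0, 0], [0, 0, 0, 0, -0.01, 0, 0]]
  ]
}}

```text
time_s: 6.23
tcp_pos: [0.4367, 0.1743, 0.1364]
eef_rot: [[1.0, 0.005, -0.004], [0.004, -0.939, -0.343], [-0.006, 0.343, -0.939]]
force: [-0.8, -0.3, -2.1]
gripper_width: 0.0533
```

```bash
python3 - <<'E'
from h import *; from k import *
o=bot.get_obs();print(o['joints'].round(1),o['tcp_pos'],o['force'],o['gripper_width'])
R=el(90,-110);print(to(G([.4375,.1,.035],R),R,o))
E
```

```text
[ 19.9  11.4 105.2 -19.7  71.7  27.2] [0.43672534 0.17426199 0.13644338] [-0.78562006 -0.27399483 -2.13263783] 0.05334611460539597
(array([0.0012, 0.035 , 0.1397]), array([0.0008, 0.0042, 0.0054]))
```

{"op": "jog_arm", "data": {
  "deltas": [
    [[0, 0.001, 0.006, 0.023, 0, 0.004, 0.005], [0, 0, 0.006, 0.023, 0, 0, 0], [0, 0, 0.006, 0.023, 0, 0, 0], [0, 0, 0.006, 0.023, 0, 0, 0], [0, 0, 0.006, 0.023, 0, 0, 0], [0, 0, 0.005, 0.0237, 0, 0, 0], [0, 0, 0, 0, 0, 0, 0]]
  ]
}}

```text
time_s: 6.82
tcp_pos: [0.4347, 0.0899, 0.0155]
eef_rot: [[1.0, -0.005, -0.008], [-0.007, -0.941, -0.337], [-0.006, 0.337, -0.941]]
force: [-1.4, -0.7, -2.8]
gripper_width: 0.0533
```

{"op": "jog_arm", "data": {
  "deltas": [
    [[0, 0, -0.0007, 0.002, 0, 0, 0], [0, 0, -0.0007, 0.002, 0, 0, 0], [0, 0, -0.0007, 0.002, 0, 0, 0], [0, 0, 0, 0, 0, 0, 0]]
  ]
}}

```text
time_s: 7.15
tcp_pos: [0.44, 0.0932, 0.0144]
eef_rot: [[1.0, -0.005, 0.003], [-0.004, -0.942, -0.337], [0.005, 0.337, -0.942]]
force: [0.0, 0.0, -1.5]
gripper_width: 0.0536
```

{"op": "jog_arm", "data": {
  "deltas": [
    [[0, 0, -0.0005, 0.0015, 0, 0, 0], [0, 0, -0.0005, 0.0015, 0, 0, 0], [0, 0, 0, 0, 0, 0, 0]]
  ]
}}

```text
time_s: 7.4
tcp_pos: [0.4402, 0.0932, 0.0142]
eef_rot: [[1.0, -0.005, 0.003], [-0.004, -0.941, -0.339], [0.004, 0.339, -0.941]]
force: [-12.2, 4.5, 35.1]
gripper_width: 0.0537
```

{"op": "jog_arm", "data": {
  "deltas": [
    [[0, 0, -0.0005, 0.0015, 0, 0, 0], [0, 0, 0, 0, 0, 0, 0]]
  ]
}}

```text
time_s: 7.57
tcp_pos: [0.4404, 0.0932, 0.014]
eef_rot: [[1.0, -0.006, 0.003], [-0.004, -0.94, -0.34], [0.005, 0.34, -0.94]]
force: [-17.3, 6.8, 51.1]
gripper_width: 0.0534
```

{"op": "jog_arm", "data": {
  "deltas": [
    [[0, 0, -0.0005, 0.001, 0, 0, 0], [0, 0, 0, 0, 0, 0, 0]]
  ]
}}

```text
time_s: 7.73
tcp_pos: [0.4404, 0.0932, 0.014]
eef_rot: [[1.0, -0.006, 0.003], [-0.004, -0.94, -0.341], [0.005, 0.341, -0.94]]
force: [-23.7, 8.1, 63.8]
gripper_width: 0.0534
```

{"op": "jog_arm", "data": {
  "deltas": [
    [[0, 0, 0.001, -0.003, 0, 0, 0], [0, 0, 0.0007, -0.002, 0, 0, 0], [0, 0, 0, 0, 0, 0, 0]]
  ]
}}

```text
time_s: 7.98
tcp_pos: [0.4403, 0.0936, 0.0141]
eef_rot: [[1.0, -0.005, 0.005], [-0.003, -0.942, -0.336], [0.006, 0.336, -0.942]]
force: [0.5, 5.6, 10.5]
gripper_width: 0.0538
```

Now open and retreat along the tool axis.

{"op": "jog_arm", "data": {
  "deltas": [
    [[1, 0, 0, 0, 0, 0, 0], [1, 0, 0, 0, 0, 0, 0], [1, 0, 0, 0, 0, 0, 0], [1, 0, 0, -0.005, 0, 0, 0], [1, 0, 0, -0.02, 0, 0, 0], [1, 0, 0, -0.03, 0, 0, 0], [1, 0, 0, -0.03, 0, 0, 0], [1, 0, 0, -0.03, 0, 0, 0]]
  ]
}}

```text
time_s: 8.65
tcp_pos: [0.4384, 0.1319, 0.1222]
eef_rot: [[1.0, -0.005, 0.0], [-0.005, -0.941, -0.337], [0.002, 0.337, -0.941]]
force: [0.9, 0.9, -0.3]
gripper_width: 0.0856
```

```bash
python3 - <<'E'
from h import *; from k import *
o=bot.get_obs();print(o['joints'].round(1),o['tcp_pos'],o['force'],o['gripper_width'])
R=el(90,-70,-1);print(to(o['tcp_pos'],R,o))
b=save("top","t3.png");a=save("scene","s3.png")
z=lambda im,x,y,w,h,f:cv2.resize(im[y:y+h,x:x+w,::-1],(int(w*f),int(h*f)),interpolation=cv2.INTER_CUBIC)
cv2.imwrite("pics/c5.png",np.hstack([z(b,180,210,100,100,4),z(a,260,140,100,100,4)]))
E
```

```text
[ 15.    9.9 108.8 -20.6  67.9  24.2] [0.43838383 0.13186544 0.12220912] [ 0.91025454  0.94889014 -0.33317376] 0.08557346716771361
(array([0., 0., 0.]), array([-0.0031, -1.0656,  2.9505]))
```

View pics/c5.png

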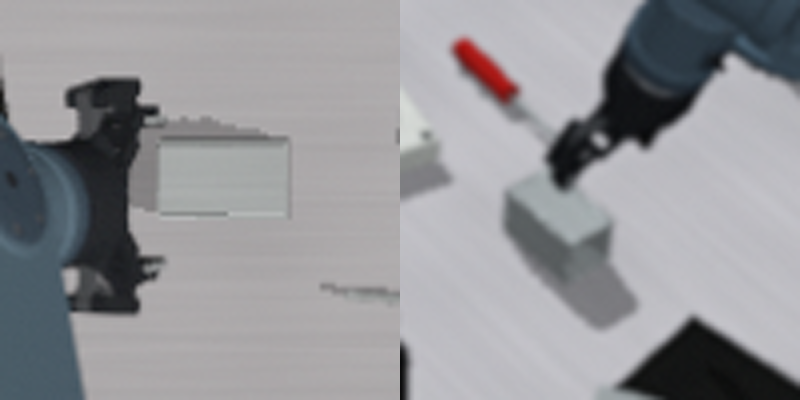

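c5 shows the cup lying on its side, mouth toward +y. Its top face spans crop (158–290, 137–214), and the gripper is clear of it. Next is a half-turn about the vertical.

{"op": "jog_arm", "data": {
  "deltas": [
    [[1, 0, 0, 0, 0, -0.041, 0.1135], [1, 0, 0, 0, 0, -0.041, 0.1135], [1, 0, 0, 0, 0, -0.041, 0.1135], [1, 0, 0, 0, 0, -0.041, 0.1135], [1, 0, 0, 0, 0, -0.041, 0.1135], [1, 0, 0, 0, 0, -0.041, 0.1135], [1, 0, 0, 0, 0, -0.041, 0.1135], [1, 0, 0, 0, 0, -0.041, 0.1135]]
  ]
}}

```text
time_s: 9.42
tcp_pos: [0.4386, 0.1315, 0.1205]
eef_rot: [[0.561, -0.779, -0.28], [-0.828, -0.528, -0.188], [-0.001, 0.337, -0.941]]
force: [-0.6, -0.3, -0.7]
gripper_width: 0.0855
```

{"op": "jog_arm", "data": {
  "deltas": [
    [[1, 0, 0, 0, 0, -0.041, 0.1135], [1, 0, 0, 0, 0, -0.041, 0.1135], [1, 0, 0, 0, 0, -0.041, 0.1135], [1, 0, 0, 0, 0, -0.041, 0.1135], [1, 0, 0, 0, 0, -0.041, 0.1135], [1, 0, 0, 0, 0, -0.041, 0.1135], [1, 0, 0, 0, 0, -0.041, 0.1135], [1, 0, 0, 0, 0, -0.041, 0.1135]]
  ]
}}

```text
time_s: 10.08
tcp_pos: [0.4387, 0.1313, 0.1205]
eef_rot: [[-0.362, -0.877, -0.315], [-0.932, 0.34, 0.126], [-0.003, 0.339, -0.941]]
force: [-0.0, -0.5, -0.4]
gripper_width: 0.0853
```

{"op": "jog_arm", "data": {
  "deltas": [
    [[1, 0, 0, 0, 0, -0.041, 0.1135], [1, 0, 0, 0, 0, -0.041, 0.1135], [1, 0, 0, 0, 0, -0.041, 0.1135], [1, 0, 0, 0, 0, -0.041, 0.1135], [1, 0, 0, 0, 0, -0.041, 0.1135], [1, 0, 0, 0, 0, -0.041, 0.1135], [1, 0, 0, 0, 0, -0.041, 0.1135], [1, 0, 0, 0, 0, -0.041, 0.1135]]
  ]
}}

```text
time_s: 10.75
tcp_pos: [0.4386, 0.1312, 0.1205]
eef_rot: [[-0.973, -0.219, -0.077], [-0.232, 0.914, 0.333], [-0.003, 0.342, -0.94]]
force: [0.6, 0.4, -0.2]
gripper_width: 0.0853
```

{"op": "jog_arm", "data": {
  "deltas": [
    [[1, 0, 0, 0, 0, -0.041, 0.1135], [1, 0, 0, 0, 0, -0.041, 0.1135]]
  ]
}}

```text
time_s: 10.92
tcp_pos: [0.4386, 0.1313, 0.1205]
eef_rot: [[-1.0, 0.006, 0.004], [0.007, 0.939, 0.343], [-0.002, 0.343, -0.939]]
force: [-0.3, -0.2, 0.0]
gripper_width: 0.0859
```

```bash
python3 - <<'E'
from h import *; from k import *
np.set_printoptions(precision=4,suppress=True)
o=bot.get_obs();print(o['joints'].round(1),o['tcp_pos'])
t=[((x+.5)/4-.5+180,(y+.5)/4-.5+210) for x,y in((158,137),(290,137),(290,215),(158,213))]
C=plane("top",t,.054);print(C,C.mean(0))
s=[((x-400+.5)/4-.5+260,(y+.5)/4-.5+140) for x,y in((520,172),(503,190),(568,240),(612,210))]
print(plane("scene",s,.054))
R=el(90,-70,-1);print(to(G([*C.mean(0)[:2],.027],R),R,o))
E
```

```text
[-12.7   2.4 117.5  21.5  66.  157.8] [0.4386 0.1313 0.1205]
[[0.4698 0.137  0.054 ]
 [0.4697 0.0461 0.054 ]
 [0.416  0.0462 0.054 ]
 [0.4174 0.1371 0.054 ]] [0.4432 0.0916 0.054 ]
[[0.4381 0.0404 0.054 ]
 [0.4659 0.0493 0.054 ]
 [0.4596 0.1327 0.054 ]
 [0.4026 0.1278 0.054 ]]
(array([-0.0047, -0.0693,  0.0933]), array([ 0.0006,  0.0042, -0.0059]))
```

{"op": "jog_arm", "data": {
  "deltas": [
    [[1, -0.003, -0.0224, 0, 0, 0.004, -0.006], [1, 0, -0.0224, 0, 0, 0, 0], [1, 0, -0.0226, 0.01, 0, 0, 0], [1, 0, 0, 0.02, 0, 0, 0], [1, 0, 0, 0.02, 0, 0, 0], [1, 0, 0, 0.02, 0, 0, 0], [1, 0, 0, 0.02, 0, 0, 0], [1, 0, 0, 0.001, 0, 0, 0]]
  ]
}}

```text
time_s: 11.58
tcp_pos: [0.4389, 0.1006, 0.0095]
eef_rot: [[-1.0, -0.005, -0.007], [-0.007, 0.939, 0.344], [0.005, 0.344, -0.939]]
force: [-0.7, 0.4, 0.4]
gripper_width: 0.0855
```

{"op": "jog_arm", "data": {
  "deltas": [
    [[0, 0, 0, 0, 0, 0, 0], [0, 0, 0, 0, 0, 0, 0], [0, 0, 0, 0, 0, 0, 0], [0, 0, 0, 0, 0, 0, 0], [0, 0, 0, 0, 0, 0, 0], [0, 0, 0, 0, 0, 0, 0], [0, 0, 0, 0, 0, 0, 0]]
  ]
}}

```text
time_s: 12.17
tcp_pos: [0.4433, 0.0988, 0.0137]
eef_rot: [[-1.0, -0.007, 0.001], [-0.006, 0.94, 0.342], [-0.004, 0.341, -0.94]]
force: [-0.9, -3.5, 6.8]
gripper_width: 0.053
```

{"op": "jog_arm", "data": {
  "deltas": [
    [[0, 0, 0.0035, -0.0095, 0, 0, 0], [0, 0, 0.01, -0.027, 0, 0, 0], [0, 0, 0.01, -0.027, 0, 0, 0], [0, 0, 0.01, -0.027, 0, 0, 0], [0, 0, 0.01, -0.027, 0, 0, 0], [0, 0, 0.01, -0.027, 0, 0, 0], [0, 0, 0.01, -0.027, 0, 0, 0]]
  ]
}}

```text
time_s: 12.75
tcp_pos: [0.4411, 0.1005, 0.1973]
eef_rot: [[-1.0, -0.007, -0.001], [-0.007, 0.94, 0.342], [-0.001, 0.342, -0.94]]
force: [0.2, -0.3, -1.7]
gripper_width: 0.0535
```

{"op": "jog_arm", "data": {
  "deltas": [
    [[0, 0, 0, 0, 0, 0.041, -0.1135], [0, 0, 0, 0, 0, 0.041, -0.1135], [0, 0, 0, 0, 0, 0.041, -0.1135], [0, 0, 0, 0, 0, 0.041, -0.1135], [0, 0, 0, 0, 0, 0.041, -0.1135], [0, 0, 0, 0, 0, 0.041, -0.1135], [0, 0, 0, 0, 0, 0.041, -0.1135], [0, 0, 0, 0, 0, 0.041, -0.1135]]
  ]
}}

```text
time_s: 13.42
tcp_pos: [0.4416, 0.1002, 0.1959]
eef_rot: [[-0.559, -0.78, -0.281], [-0.829, 0.525, 0.192], [-0.003, 0.34, -0.94]]
force: [1.0, -0.0, -1.8]
gripper_width: 0.0537
```

{"op": "jog_arm", "data": {
  "deltas": [
    [[0, 0, 0, 0, 0, 0.041, -0.1135], [0, 0, 0, 0, 0, 0.041, -0.1135], [0, 0, 0, 0, 0, 0.041, -0.1135], [0, 0, 0, 0, 0, 0.041, -0.1135], [0, 0, 0, 0, 0, 0.041, -0.1135], [0, 0, 0, 0, 0, 0.041, -0.1135], [0, 0, 0, 0, 0, 0.041, -0.1135], [0, 0, 0, 0, 0, 0.041, -0.1135]]
  ]
}}

```text
time_s: 14.08
tcp_pos: [0.4416, 0.1004, 0.1959]
eef_rot: [[0.364, -0.877, -0.315], [-0.932, -0.343, -0.121], [-0.002, 0.338, -0.941]]
force: [-0.2, 0.6, -2.4]
gripper_width: 0.0533
```

```bash
python3 - <<'E'
from h import *; from k import *
o=bot.get_obs();print(o['joints'].round(1),o['tcp_pos'],o['force'],o['gripper_width'])
R=el(210,-70,-1);print(to([.519,-.152,.2],R,o))
E
```

```text
[ 2.2 11.5 97.3 -6.2 90.  71.9] [0.441607   0.10042469 0.19587578] [-0.22668698  0.62553072 -2.37035543] 0.05332216341579048
(array([0.2633, 0.0201, 0.0023]), array([-0.0045,  0.0532, -0.1418]))
```

{"op": "jog_arm", "data": {
  "deltas": [
    [[0, 0, 0, 0, 0, 0.027, -0.071], [0, 0, 0, 0, 0, 0.027, -0.071], [0, 0.032, 0.007, 0.002, 0, 0, 0], [0, 0.032, 0.007, 0.002, 0, 0, 0], [0, 0.032, 0.007, 0.002, 0, 0, 0], [0, 0.032, 0.007, 0.002, 0, 0, 0], [0, 0.032, 0.007, 0.002, 0, 0, 0], [0, 0.032, 0.007, 0.002, 0, 0, 0]]
  ]
}}

```text
time_s: 14.75
tcp_pos: [0.499, -0.0892, 0.1991]
eef_rot: [[0.495, -0.818, -0.293], [-0.869, -0.466, -0.168], [0.001, 0.337, -0.941]]
force: [1.0, -0.1, -2.9]
gripper_width: 0.0532
```

{"op": "jog_arm", "data": {
  "deltas": [
    [[0, 0.032, 0.007, 0.002, 0.06, 0, 0], [0, 0.032, 0, 0, 0.12, 0, 0], [0, 0, 0, 0, 0.12, 0, 0], [0, 0, 0, 0, 0.12, 0, 0], [0, 0, 0, 0, 0.12, 0, 0], [0, 0, 0, 0, 0.12, 0, 0], [0, 0, 0, 0, 0.12, 0, 0], [0, 0, 0, 0, 0.12, 0, 0]]
  ]
}}

```text
time_s: 15.42
tcp_pos: [0.5246, -0.1474, 0.2007]
eef_rot: [[0.495, -0.734, 0.465], [-0.869, -0.421, 0.26], [0.005, -0.533, -0.846]]
force: [-0.5, -0.3, -3.1]
gripper_width: 0.0535
```

{"op": "jog_arm", "data": {
  "deltas": [
    [[0, 0, 0, 0, 0.12, 0, 0], [0, 0, 0, 0, 0.12, 0, 0], [0, 0, 0, 0, 0.12, 0, 0], [0, 0, 0, 0, 0.12, 0, 0], [0, 0, 0, 0, 0.12, 0, 0], [0, 0, 0, 0, 0.07, 0, 0], [0, 0, 0, 0, 0, 0, 0]]
  ]
}}

```text
time_s: 16.0
tcp_pos: [0.5233, -0.1468, 0.1971]
eef_rot: [[0.494, -0.295, 0.818], [-0.87, -0.162, 0.467], [-0.005, -0.942, -0.336]]
force: [-0.3, 0.3, -2.9]
gripper_width: 0.0535
```

```bash
python3 - <<'E'
from h import *; from k import *
o=bot.get_obs();print(o['joints'].round(1),o['tcp_pos'],o['force'],o['gripper_width'])
R=el(210,-160,-1);print(to(G([*PL,.1],R),R,o))
print(fk2(o['joints'],fit().x)[0])
b=save("top","t4.png");a=save("scene","s4.png")
z=lambda im,x,y,w,h,f:cv2.resize(im[y:y+h,x:x+w,::-1],(int(w*f),int(h*f)),interpolation=cv2.INTER_CUBIC)
cv2.imwrite("pics/c6.png",np.hstack([z(b,270,180,100,100,4),z(a,190,90,100,100,4)]))
E
```

```text
[-65.7  12.3 125.3  72.7  79.2 -46.5] [ 0.52328049 -0.14683692  0.19712896] [-0.30143143  0.33852519 -2.89382693] 0.05347189651179578
(array([0.0028, 0.0937, 0.0457]), array([-0.0063, -0.005 , -0.0072]))
[ 0.52321847 -0.14660791  0.19732205]
```

View pics/c6.png

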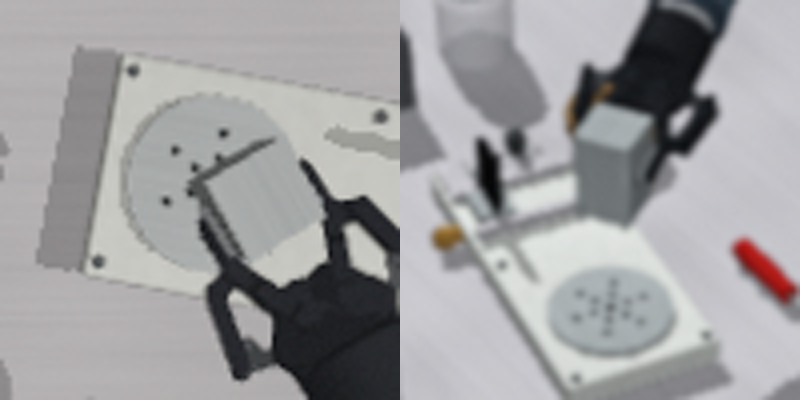

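```bash
python3 - <<'E'
from h import *; from k import *
np.set_printoptions(precision=4,suppress=True)
o=bot.get_obs()
t=[((x+.5)/4-.5+270,(y+.5)/4-.5+180) for x,y in((203,188),(277,142),(326,216),(247,258))]
g=o['tcp_pos']-.019*o['eef_rot'][:,2];print("g",g)
for zz in(.24,.248,.255):
    C=plane("top",t,zz);print(zz,C.mean(0)-g,[np.linalg.norm(C[i]-C[i-1]) for i in range(4)])
s=[((x-400+.5)/4-.5+190,(y+.5)/4-.5+90) for x,y in((609,103),(577,138),(628,150),(655,115))]
C=plane("scene",s,.248);print("scene",C.mean(0)-g,[np.linalg.norm(C[i]-C[i-1]) for i in range(4)])
print("tri",tri(np.mean(s,0),np.mean(t,0)))
E
```

```text
g [ 0.5088 -0.1562  0.2051]
0.24 [0.0006 0.0015 0.0349] [np.float64(0.04951043135759138), np.float64(0.05249283352090788), np.float64(0.053342865472889356), np.float64(0.05397399316683219)]
0.248 [0.0007 0.0028 0.0429] [np.float64(0.04917842712816515), np.float64(0.052140830068996176), np.float64(0.05298516192514994), np.float64(0.05361205743896536)]
0.255 [0.0008 0.0039 0.0499] [np.float64(0.04888792342741719), np.float64(0.05183282704857351), np.float64(0.05267217132087813), np.float64(0.05329536367708188)]
scene [-0.0033  0.0047  0.0429] [np.float64(0.04531643532899077), np.float64(0.059490826762139355), np.float64(0.04842086813305429), np.float64(0.05716650808885209)]
tri (array([ 0.508 , -0.1517,  0.2489]), np.float64(0.004252305131635905))
```

{"op": "jog_arm", "data": {
  "deltas": [
    [[0, 0.005, 0.014, 0.0065, -0.006, -0.005, -0.007], [0, 0, 0.0143, 0.0065, 0, 0, 0], [0, 0, 0.0143, 0.0065, 0, 0, 0], [0, 0, 0.0143, 0.0065, 0, 0, 0], [0, 0, 0.0143, 0.0065, 0, 0, 0], [0, 0, 0.0143, 0.0065, 0, 0, 0], [0, 0, 0.014, 0.0065, 0, 0, 0], [0, 0, 0, 0, 0, 0, 0]]
  ]
}}

```text
time_s: 16.77
tcp_pos: [0.5352, -0.1471, 0.0891]
eef_rot: [[0.504, -0.297, 0.811], [-0.864, -0.179, 0.471], [0.006, -0.938, -0.347]]
force: [0.9, 1.3, -2.5]
gripper_width: 0.0533
```

```bash
python3 - <<'E'
from h import *; from k import *
o=bot.get_obs();R=el(210,-160,-1);print(o['tcp_pos'],o['force'],to([.5335,-.1466,.083],R,o))
E
```

```text
[ 0.53518367 -0.14705299  0.08909604] [ 0.91697719  1.29561668 -2.45914815] (array([-0.0013,  0.0061,  0.001 ]), array([0.0048, 0.0022, 0.0069]))
```

{"op": "jog_arm", "data": {
  "deltas": [
    [[0, -0.001, 0.0019, 0.0005, 0, 0, 0], [0, 0, 0.0019, 0.0005, 0, 0, 0], [0, 0, 0.0019, 0.0005, 0, 0, 0], [0, 0, 0, 0, 0, 0, 0]]
  ]
}}

```text
time_s: 17.1
tcp_pos: [0.5341, -0.1475, 0.0848]
eef_rot: [[0.502, -0.294, 0.813], [-0.865, -0.179, 0.469], [0.008, -0.939, -0.344]]
force: [-0.1, 0.3, -2.2]
gripper_width: 0.0532
```

{"op": "jog_arm", "data": {
  "deltas": [
    [[0, 0, 0.0019, 0.0007, 0, 0, 0], [0, 0, 0, 0, 0, 0, 0]]
  ]
}}

```text
time_s: 17.27
tcp_pos: [0.5339, -0.1474, 0.0823]
eef_rot: [[0.502, -0.295, 0.813], [-0.865, -0.178, 0.469], [0.007, -0.939, -0.344]]
force: [-0.2, 0.4, -2.4]
gripper_width: 0.0537
```

{"op": "jog_arm", "data": {
  "deltas": [
    [[0, 0, 0.0014, 0.0005, 0, 0, 0], [0, 0, 0, 0, 0, 0, 0]]
  ]
}}

```text
time_s: 17.43
tcp_pos: [0.5339, -0.1472, 0.0806]
eef_rot: [[0.502, -0.295, 0.813], [-0.865, -0.177, 0.469], [0.006, -0.939, -0.344]]
force: [0.5, 0.3, -2.5]
gripper_width: 0.0534
```

{"op": "jog_arm", "data": {
  "deltas": [
    [[0, 0, 0.0014, 0.0005, 0, 0, 0], [0, 0, 0, 0, 0, 0, 0]]
  ]
}}

```text
time_s: 17.6
tcp_pos: [0.5338, -0.1472, 0.079]
eef_rot: [[0.502, -0.295, 0.813], [-0.865, -0.177, 0.469], [0.006, -0.939, -0.344]]
force: [0.2, -0.0, -2.3]
gripper_width: 0.0533
```

{"op": "jog_arm", "data": {
  "deltas": [
    [[0, 0, 0.0009, 0.0003, 0, 0, 0], [0, 0, 0, 0, 0, 0, 0]]
  ]
}}

```text
time_s: 17.77
tcp_pos: [0.5338, -0.1471, 0.0781]
eef_rot: [[0.502, -0.295, 0.813], [-0.865, -0.177, 0.47], [0.006, -0.939, -0.344]]
force: [0.3, -0.5, -2.2]
gripper_width: 0.0538
```

{"op": "jog_arm", "data": {
  "deltas": [
    [[0, 0, 0.0009, 0.0003, 0, 0, 0], [0, 0, 0, 0, 0, 0, 0]]
  ]
}}

```text
time_s: 17.93
tcp_pos: [0.5338, -0.1472, 0.0772]
eef_rot: [[0.502, -0.295, 0.813], [-0.865, -0.177, 0.47], [0.006, -0.939, -0.344]]
force: [-0.5, -1.0, -1.5]
gripper_width: 0.0534
```

{"op": "jog_arm", "data": {
  "deltas": [
    [[0, 0, 0.0009, 0.0003, 0, 0, 0], [0, 0, 0, 0, 0, 0, 0]]
  ]
}}

```text
time_s: 18.1
tcp_pos: [0.5339, -0.1472, 0.0767]
eef_rot: [[0.502, -0.294, 0.814], [-0.865, -0.177, 0.47], [0.006, -0.939, -0.343]]
force: [-0.8, -0.4, 0.7]
gripper_width: 0.0534
```

{"op": "jog_arm", "data": {
  "deltas": [
    [[0, 0, 0.0009, 0.0003, 0, 0, 0], [0, 0, 0, 0, 0, 0, 0]]
  ]
}}

```text
time_s: 18.27
tcp_pos: [0.5341, -0.1472, 0.0767]
eef_rot: [[0.502, -0.292, 0.814], [-0.865, -0.176, 0.47], [0.006, -0.94, -0.341]]
force: [-3.3, -1.2, 8.1]
gripper_width: 0.0532
```

{"op": "jog_arm", "data": {
  "deltas": [
    [[1, 0, 0, 0, 0, 0, 0], [1, 0, 0, 0, 0, 0, 0], [1, 0, 0, 0, 0, 0, 0], [1, 0, 0, 0, 0, 0, 0], [1, 0, 0, -0.015, 0, 0, 0], [1, 0, 0, -0.03, 0, 0, 0], [1, 0, 0, -0.035, 0, 0, 0], [1, 0, 0, -0.035, 0, 0, 0]]
  ]
}}

```text
time_s: 18.93
tcp_pos: [0.4392, -0.2008, 0.1151]
eef_rot: [[0.503, -0.295, 0.812], [-0.864, -0.177, 0.471], [0.005, -0.939, -0.344]]
force: [-0.2, -0.4, 0.3]
gripper_width: 0.0854
```

```bash
python3 - <<'E'
from h import *; from k import *
np.set_printoptions(precision=4,suppress=True)
o=bot.get_obs();print(o['joints'].round(1),o['tcp_pos'],o['force'],o['gripper_width'])
b=save("top","t5.png");a=save("scene","s5.png")
z=lambda im,x,y,w,h,f:cv2.resize(im[y:y+h,x:x+w,::-1],(int(w*f),int(h*f)),interpolation=cv2.INTER_CUBIC)
cv2.imwrite("pics/c7.png",np.hstack([z(b,285,180,140,100,3.4),z(a,195,100,80,100,3.4)]))
p=fit().x
for s in(1,-1):
  for phi in(79.6,-100.4): # jaw along rinser x for tool-down: heading phi means jaw normal
    R=el(phi,-90,s);q,c=ik([.53,-.346,.2],R,p,o['joints']);print(s,phi,q.round(1),"%.0e"%c,to([.53,-.346,.2],R,o))
E
```

```text
[-80.2  25.1 124.   62.6  82.7 -61.3] [ 0.4392 -0.2008  0.1151] [-0.207  -0.4363  0.2687] 0.08535112850029895
1 79.6 [-43.9  19.1  85.    0.   75.9 -33.5] 2e-19 (array([ 0.1716, -0.0808, -0.0238]), array([-1.1376, -0.5277, -0.7469]))
1 -100.4 [-43.9  19.1  85.    0.   75.9 146.5] 7e-23 (array([ 0.1716, -0.0808, -0.0238]), array([-0.627 ,  1.3517,  1.9388]))
-1 79.6 [-43.9  19.1  85.    0.   75.9 146.5] 7e-23 (array([ 0.1716, -0.0808, -0.0238]), array([-0.627 ,  1.3517,  1.9388]))
-1 -100.4 [-43.9  19.1  85.    0.   75.9 -33.5] 2e-19 (array([ 0.1716, -0.0808, -0.0238]), array([-1.1376, -0.5277, -0.7469]))
```

View pics/c7.png

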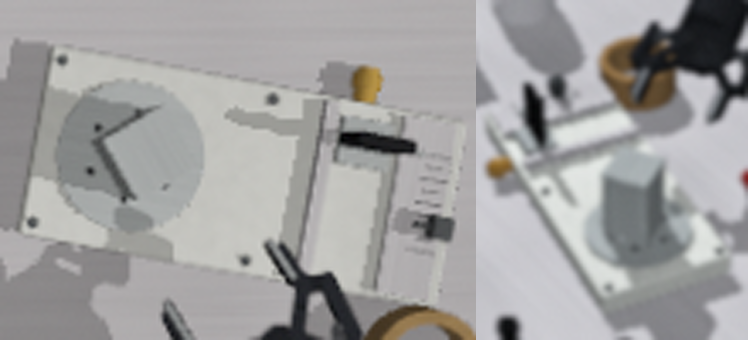

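{"op": "jog_arm", "data": {
  "deltas": [
    [[1, 0, -0.028, -0.01, 0, 0, 0], [1, 0, -0.028, -0.01, 0, 0, 0], [1, 0, -0.028, -0.01, 0, 0, 0], [1, 0, -0.028, -0.01, 0, 0, 0], [1, 0, 0, 0, -0.0934, -0.0433, -0.0613], [1, 0, 0, 0, -0.0934, -0.0433, -0.0613], [1, 0, 0, 0, -0.0934, -0.0433, -0.0613], [1, 0, 0, 0, -0.0934, -0.0433, -0.0613]]
  ]
}}

```text
time_s: 19.7
tcp_pos: [0.441, -0.2003, 0.2342]
eef_rot: [[0.714, -0.407, 0.57], [-0.689, -0.555, 0.466], [0.127, -0.726, -0.676]]
force: [0.5, -0.5, -0.5]
gripper_width: 0.0856
```

{"op": "jog_arm", "data": {
  "deltas": [
    [[1, 0, 0, 0, -0.0934, -0.0433, -0.0613], [1, 0, 0, 0, -0.0934, -0.0433, -0.0613], [1, 0, 0, 0, -0.0934, -0.0433, -0.0613], [1, 0, 0, 0, -0.0934, -0.0433, -0.0613], [1, 0, 0, 0, -0.0934, -0.0433, -0.0613], [1, 0, 0, 0, -0.0934, -0.0433, -0.0613], [1, 0, 0, 0, -0.0934, -0.0433, -0.0613], [1, 0, 0, 0, -0.0934, -0.0433, -0.0613]]
  ]
}}

```text
time_s: 20.37
tcp_pos: [0.4415, -0.1996, 0.2343]
eef_rot: [[0.982, -0.189, 0.01], [-0.189, -0.982, 0.01], [0.008, -0.011, -1.0]]
force: [1.3, 0.5, 0.2]
gripper_width: 0.0854
```

```bash
python3 - <<'E'
from h import *; from k import *
np.set_printoptions(precision=4,suppress=True)
o=bot.get_obs();print(o['joints'].round(1),o['tcp_pos'])
print(to([.528,-.346,.16],el(79.6,-90,1),o))
for n,(x,y,w,h) in(("top",(378,212,40,22)),("scene",(205,120,16,26))):
    im=cv2.imread("pics/%s5.png"%n[0])[y:y+h,x:x+w]
    m=(im.max(2)<60).astype(np.uint8);k,l,st,ce=cv2.connectedComponentsWithStats(m)
    i=1+st[1:,4].argmax();r,c=np.nonzero(l==i);pts=np.c_[c+x,r+y].astype(np.float32)
    b=cv2.boxPoints(cv2.minAreaRect(pts));print(n,st[i],b.round(1).tolist())
    print(plane(n,b,.113).tolist(), "mid at .08",plane(n,[pts.mean(0)],.08))
im=cv2.imread("pics/t5.png")[235:262,400:428]   # pointer
m=((im.max(2)<110)).astype(np.uint8);r,c=np.nonzero(m);print(np.c_[c+400,r+235].mean(0))
for rr in range(240,256): print(rr,im[rr-235].max(1)[0:24])
E
```

```text
[-38.9  -1.8 104.7   0.8  77.  -28.2] [ 0.4415 -0.1996  0.2343]
(array([0.112 , 0.1282, 0.0737]), array([-0.0114, -0.0083, -0.0088]))
top [ 7  7 22  6 91] [[384.5, 221.5], [385.3999938964844, 217.10000610351562], [406.5, 221.3000030517578], [405.70001220703125, 225.6999969482422]]
[[0.5286175564488087, -0.3081040754527785, 0.11299999999999999], [0.5404038758113622, -0.31070488764866067, 0.11299999999999999], [0.5284293708990663, -0.36928530612520216, 0.11299999999999999], [0.5165914781082479, -0.3666386751485763, 0.11299999999999999]] mid at .08 [[ 0.5284 -0.3479  0.08  ]]
scene [ 5  6  5 16 55] [[210.0, 126.0], [214.0, 126.0], [214.0, 141.0], [210.0, 141.0]]
[[0.5272281568887901, -0.353586526380843, 0.11299999999999999], [0.514368620038002, -0.3440890836270799, 0.11299999999999999], [0.5666951032959016, -0.2645367319080375, 0.11299999999999999], [0.579089486647179, -0.2736808419552802, 0.11299999999999999]] mid at .08 [[ 0.526 -0.345  0.08 ]]
[412.7344 246.2188]
240 [157 180 180 180 177 177 179 177 177 176 168 148 135 118 140 175 185 184
 175 174 175 174 174 175]
241 [163 179 157 14
[... 825 characters left out ...]
 177 178 177 162 132 115  74  53  71  80  80  82  82  93
 156 171 172 171 171 170]
250 [179 181 177 176 177 179 173 152 138 133 121 110 127 136 122 104  91 116
 164 172 172 171 170 171]
251 [180 179 176 176 177 178 178 176 176 169 158 160 170 177 170 161 150 156
 172 171 171 171 171 170]
252 [179 179 175 175 170 170 168 170 175 176 175 176 175 179 183 185 177 171
 171 171 170 171 172 170]
253 [180 178 176 176 160 161 156 153 161 156 160 164 171 181 183 187 176 172
 172 173 173 173 172 172]
254 [180 177 176 176 178 177 172 160 156 150 158 152 156 181 185 194 174 173
 173 173 173 174 172 172]
255 [180 177 176 176 178 177 176 175 175 176 175 167 164 182 185 190 173 171
 171 171 171 171 171 171]
```

{"op": "jog_arm", "data": {
  "deltas": [
    [[1, 0.0224, 0.0256, 0.015, -0.011, -0.008, -0.009], [1, 0.0224, 0.0256, 0.015, 0, 0, 0], [1, 0.0224, 0.0256, 0.015, 0, 0, 0], [1, 0.0224, 0.0256, 0.015, 0, 0, 0], [1, 0.0224, 0.0256, 0.015, 0, 0, 0], [1, 0, 0, 0, 0, 0, 0]]
  ]
}}

```text
time_s: 20.87
tcp_pos: [0.5273, -0.3482, 0.1511]
eef_rot: [[0.983, -0.186, -0.004], [-0.186, -0.983, 0.01], [-0.005, -0.009, -1.0]]
force: [-1.8, 1.2, -0.8]
gripper_width: 0.0854
```

```bash
python3 - <<'E'
from h import *; from k import *
o=bot.get_obs();print(o['joints'].round(1),o['tcp_pos'],o['force'])
print(to([.528,-.346,.08],el(79.6,-90,1),o))
E
```

```text
[-44.3  22.2  86.9   0.3  71.4 -33.7] [ 0.52734483 -0.34818582  0.15109627] [-1.80814842  1.15149583 -0.83870176]
(array([ 0.0006, -0.0016,  0.0711]), array([-0.0089,  0.0053, -0.0052]))
```

{"op": "jog_arm", "data": {
  "deltas": [
    [[1, 0, 0, 0.015, -0.005, 0, -0.005], [1, 0, 0, 0.015, 0, 0, 0], [1, 0, 0, 0.015, 0, 0, 0], [1, 0, 0, 0.015, 0, 0, 0], [1, 0, 0, 0.01, 0, 0, 0], [1, 0, 0, 0, 0, 0, 0]]
  ]
}}

```text
time_s: 21.37
tcp_pos: [0.526, -0.3439, 0.085]
eef_rot: [[0.984, -0.179, -0.003], [-0.179, -0.984, 0.004], [-0.004, -0.003, -1.0]]
force: [-0.1, 0.2, -0.9]
gripper_width: 0.0853
```

```bash
python3 - <<'E'
from h import *; from k import *
o=bot.get_obs();print(o['tcp_pos'],o['force']);print(to([.528,-.346,.08],el(79.6,-90,1),o))
E
```

```text
[ 0.52601418 -0.34392214  0.08501873] [-0.14204857  0.24922923 -0.85656709]
(array([0.0023, 0.0017, 0.005 ]), array([-0.0034,  0.0037,  0.0018]))
```

{"op": "jog_arm", "data": {
  "deltas": [
    [[0, 0, 0, 0, 0, 0, 0], [0, 0, 0, 0, 0, 0, 0], [0, 0, 0, 0, 0, 0, 0], [0, 0, 0, 0, 0, 0, 0], [0, 0, 0, 0, 0, 0, 0], [0, 0, 0, 0, 0, 0, 0], [0, 0, 0, 0, 0, 0, 0], [0, 0, 0, 0, 0, 0, 0]]
  ]
}}

```text
time_s: 22.03
tcp_pos: [0.5283, -0.3467, 0.089]
eef_rot: [[0.984, -0.18, 0.003], [-0.18, -0.984, -0.001], [0.003, 0.001, -1.0]]
force: [4.8, 0.6, 1.4]
gripper_width: 0.0109
```

{"op": "jog_arm", "data": {
  "deltas": [
    [[0, 0, 0, 0, 0, 0, 0], [0, 0, 0, 0, 0, 0, 0], [0, 0, 0, 0, 0, 0, 0]]
  ]
}}

```text
time_s: 22.28
tcp_pos: [0.528, -0.3466, 0.089]
eef_rot: [[0.984, -0.18, 0.002], [-0.18, -0.984, -0.001], [0.002, 0.001, -1.0]]
force: [4.5, 1.0, 5.3]
gripper_width: 0.0111
```

{"op": "jog_arm", "data": {
  "deltas": [
    [[0, -0.003, 0, 0, 0, 0, 0], [0, -0.007, 0, 0, 0, 0, 0], [0, -0.008, 0, 0, 0, 0, 0], [0, -0.008, 0, 0, 0, 0, 0], [0, -0.008, 0, 0, 0, 0, 0], [0, -0.008, 0, 0, 0, 0, 0], [0, -0.006, 0, 0, 0, 0, 0], [0, -0.003, 0, 0, 0, 0, 0]]
  ]
}}

```text
time_s: 22.95
tcp_pos: [0.4779, -0.3372, 0.089]
eef_rot: [[0.984, -0.18, 0.004], [-0.18, -0.984, -0.001], [0.004, 0.001, -1.0]]
force: [9.0, 0.4, 2.6]
gripper_width: 0.0108
```

```bash
python3 - <<'E'
from h import *; from k import *
o=bot.get_obs();print(o['tcp_pos'],o['force'],o['gripper_width']);d=o['tcp_pos']-[.528,-.3466,.089];print(d@[-.9836,.1805,0],d@[.1805,.9836,0])
b=save("top","t6.png");a=save("scene","s6.png")
z=lambda im,x,y,w,h,f:cv2.resize(im[y:y+h,x:x+w,::-1],(int(w*f),int(h*f)),interpolation=cv2.INTER_CUBIC)
cv2.imwrite("pics/c8.png",np.hstack([z(b,370,205,60,60,6.6),z(a,195,105,60,60,6.6)]))
E
```

```text
[ 0.47790637 -0.33722885  0.08901442] [9.02020412 0.41557839 2.61804162] 0.010794607344537618
0.05096359108955657 0.0001755607474144009
```

View pics/c8.png

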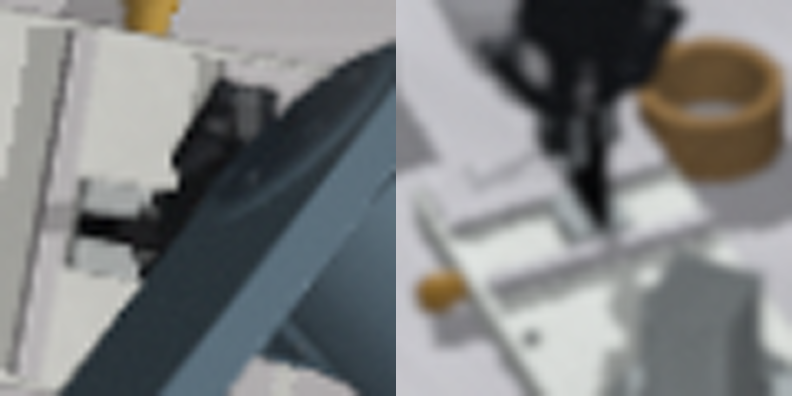

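```bash
python3 - <<'E'
from h import *
np.set_printoptions(precision=4,suppress=True)
rx=lambda P:P[:,0]*.9836-P[:,1]*.1805
def prof(f,cols,r0,r1,th):
    im=cv2.imread("pics/"+f).max(2).astype(float);out=[]
    for c in cols:
        w=np.clip(th-im[r0:r1,c],0,None);out.append((c,(w*np.arange(r0,r1)).sum()/w.sum(),w.sum()/100))
    return np.array(out)
for f,cols,r0,r1,th,z in(("t5.png",range(384,408),214,229,110,.08),("t6.png",range(382,393),234,245,110,.06),("t5.png",range(405,411),243,249,110,.06),("t0.png",range(405,411),243,249,110,.06)):
    o=prof(f,cols,r0,r1,th);o=o[o[:,2]>.3];print(f,np.c_[o,rx(plane("top",o[:,:2],z)),plane("top",o[:,:2],z)[:,1]])
E
```

```text
t5.png [[384.     221.0746   0.67     0.5781  -0.3153]
 [385.     219.8614   3.32     0.5818  -0.3182]
 [386.     220.2857   3.29     0.5812  -0.321 ]
 [387.     220.3799   3.58     0.5814  -0.3238]
 [388.     220.4827   3.75     0.5816  -0.3267]
 [389.     220.4845   3.86     0.5821  -0.3295]
 [390.     220.6152   3.95     0.5822  -0.3323]
 [391.     220.6964   3.59     0.5825  -0.3351]
 [392.     220.9152   3.89     0.5824  -0.338 ]
 [393.     220.9876   4.03     0.5826  -0.3408]
 [394.     221.2077   3.9      0.5825  -0.3436]
 [395.     221.3175   4.       0.5827  -0.3465]
 [396.     221.6695   3.48     0.5822  -0.3493]
 [397.     221.9271   3.84     0.582   -0.3521]
 [398.     222.0052   3.86     0.5823  -0.355 ]
 [399.     222.1005   3.68     0.5825  -0.3578]
 [400.     222.2147   3.68     0.5827  -0.3607]
 [401.     222.5112   3.56     0.5824  -0.3635]
 [402.     222.3994   3.38     0.5832  -0.3664]
 [403.     222.5047   3.21     0.5833  -0.3692]
 [404.     222.5831   2.95     0.5836  -0.3721]
 [405.     222.7854   2.61     0.5836  -0.375 ]
 [406.     222.9957   2.34     0.5835
[... 316 characters left out ...]
  239.5217   3.22     0.5305  -0.3314]
 [389.     239.5778   3.15     0.5308  -0.3343]
 [390.     240.351    4.16     0.5292  -0.3371]
 [391.     240.1707   5.39     0.5302  -0.34  ]
 [392.     240.303    5.61     0.5303  -0.3429]]
t5.png [[407.     245.3875   0.8      0.5234  -0.3862]
 [408.     245.6053   0.38     0.5233  -0.3891]
 [409.     245.6667   0.6      0.5236  -0.392 ]
 [410.     246.3237   2.07     0.5223  -0.3949]]
t0.png [[407.     245.3953   0.86     0.5234  -0.3862]
 [408.     245.6136   0.44     0.5233  -0.3891]
 [409.     245.5821   0.67     0.5238  -0.392 ]
 [410.     246.2431   2.18     0.5225  -0.3949]]<stdin>:7: RuntimeWarning: invalid value encountered in scalar divide
```

{"op": "jog_arm", "data": {
  "deltas": [
    [[0, -0.004, 0, 0, 0, 0, 0], [0, -0.0032, 0, 0, 0, 0, 0], [0, 0, 0, 0, 0, 0, 0]]
  ]
}}

```text
time_s: 23.3
tcp_pos: [0.4712, -0.336, 0.089]
eef_rot: [[0.984, -0.18, 0.004], [-0.18, -0.984, -0.001], [0.004, 0.001, -1.0]]
force: [8.9, 0.6, 2.9]
gripper_width: 0.0111
```

```bash
python3 - <<'E'
from h import *
np.set_printoptions(precision=4,suppress=True)
o=bot.get_obs();d=o['tcp_pos']-[.528,-.3466,.089];print(o['tcp_pos'],o['force'],d@[-.9836,.1805,0])
im=save("top","t7.png").max(2).astype(float)
for c in range(381,390):
    w=np.clip(110-im[236:249,c],0,None);v=(w*np.arange(236,249)).sum()/w.sum();P=plane("top",[(c,v)],.06)[0];print(c,v,P[0]*.9836-P[1]*.1805)
E
```

```text
[ 0.4712 -0.336   0.089 ] [8.9437 0.6453 2.9478] 0.05779792723667847
381 240.78008298755188 0.5237614052778596
382 240.91390728476821 0.5238694919735469
383 241.27076923076922 0.5233680451725331
384 241.40298507462686 0.5234801460509199
385 241.4985835694051 0.5236922235373694
386 241.5948275862069 0.5239024630836444
387 241.76071428571427 0.5239221654477781
388 242.14851485148515 0.5233346551402012
389 242.52681388012618 0.5227726898744076
```

{"op": "jog_arm", "data": {
  "deltas": [
    [[0, 0, 0, 0, 0, 0, 0], [0, 0, 0, 0, 0, 0, 0], [0, 0, 0, 0, 0, 0, 0], [0, 0, 0, 0, 0, 0, 0], [0, 0, 0, 0, 0, 0, 0], [0, 0, 0, 0, 0, 0, 0]]
  ]
}}

```text
time_s: 23.85
tcp_pos: [0.4716, -0.336, 0.089]
eef_rot: [[0.984, -0.18, 0.004], [-0.18, -0.984, -0.001], [0.004, 0.001, -1.0]]
force: [9.0, 0.2, 3.6]
gripper_width: 0.0113
```

{"op": "jog_arm", "data": {
  "deltas": [
    [[0, 0, 0, 0, 0, 0, 0], [0, 0, 0, 0, 0, 0, 0], [0, 0, 0, 0, 0, 0, 0], [0, 0, 0, 0, 0, 0, 0], [0, 0, 0, 0, 0, 0, 0]]
  ]
}}

```text
time_s: 24.27
tcp_pos: [0.4716, -0.336, 0.089]
eef_rot: [[0.984, -0.18, 0.004], [-0.18, -0.984, -0.001], [0.004, 0.001, -1.0]]
force: [8.6, 0.6, 5.3]
gripper_width: 0.0109
```

{"op": "jog_arm", "data": {
  "deltas": [
    [[0, 0.004, 0, 0, 0, 0, 0], [0, 0.004, 0, 0, 0, 0, 0], [0, 0.004, 0, 0, 0, 0, 0], [0, 0.004, 0, 0, 0, 0, 0], [0, 0.004, 0, 0, 0, 0, 0], [0, 0.004, 0, 0, 0, 0, 0], [0, 0.004, 0, 0, 0, 0, 0], [0, 0.004, 0, 0, 0, 0, 0]]
  ]
}}

```text
time_s: 24.93
tcp_pos: [0.5028, -0.3419, 0.089]
eef_rot: [[0.984, -0.18, 0.003], [-0.18, -0.984, -0.001], [0.003, 0.001, -1.0]]
force: [6.7, 0.3, 4.3]
gripper_width: 0.0109
```

{"op": "jog_arm", "data": {
  "deltas": [
    [[0, 0.004, 0, 0, 0, 0, 0], [0, 0.004, 0, 0, 0, 0, 0], [0, 0.004, 0, 0, 0, 0, 0], [0, 0.004, 0, 0, 0, 0, 0], [0, 0.003, 0, 0, 0, 0, 0], [0, 0.002, 0, 0, 0, 0, 0], [0, 0.001, 0, 0, 0, 0, 0], [0, 0, 0, 0, 0, 0, 0]]
  ]
}}

```text
time_s: 25.6
tcp_pos: [0.524, -0.3459, 0.089]
eef_rot: [[0.984, -0.18, 0.002], [-0.18, -0.984, -0.001], [0.002, 0.001, -1.0]]
force: [5.4, 1.0, 5.1]
gripper_width: 0.0108
```

```bash
python3 - <<'E'
from h import *
o=bot.get_obs();d=o['tcp_pos']-[.528,-.3466,.089];print(o['tcp_pos'],o['force'],d@[-.9836,.1805,0])
E
```

```text
[ 0.52398947 -0.34587938  0.08900446] [5.44151343 1.01042378 5.13359707] 0.004074833031670095
```

{"op": "jog_arm", "data": {
  "deltas": [
    [[0, 0.0015, 0, 0, 0, 0, 0], [0, 0.0015, 0, 0, 0, 0, 0], [0, 0.0015, 0, 0, 0, 0, 0], [0, 0, 0, 0, 0, 0, 0]]
  ]
}}

```text
time_s: 25.93
tcp_pos: [0.5283, -0.3467, 0.089]
eef_rot: [[0.984, -0.18, 0.002], [-0.18, -0.984, -0.001], [0.002, 0.001, -1.0]]
force: [3.7, -0.2, 5.8]
gripper_width: 0.0106
```

{"op": "jog_arm", "data": {
  "deltas": [
    [[0, 0.001, 0, 0, 0, 0, 0], [0, 0, 0, 0, 0, 0, 0]]
  ]
}}

```text
time_s: 26.1
tcp_pos: [0.5287, -0.3467, 0.089]
eef_rot: [[0.984, -0.18, 0.001], [-0.18, -0.984, -0.001], [0.001, 0.001, -1.0]]
force: [1.8, 1.4, 7.4]
gripper_width: 0.011
```

{"op": "jog_arm", "data": {
  "deltas": [
    [[0, 0.001, 0, 0, 0, 0, 0], [0, 0, 0, 0, 0, 0, 0]]
  ]
}}

```text
time_s: 26.27
tcp_pos: [0.5288, -0.3468, 0.089]
eef_rot: [[0.984, -0.179, -0.001], [-0.179, -0.984, -0.0], [-0.001, 0.0, -1.0]]
force: [-2.1, 1.6, 8.9]
gripper_width: 0.0109
```

{"op": "jog_arm", "data": {
  "deltas": [
    [[0, 0.0005, 0, 0, 0, 0, 0], [0, 0, 0, 0, 0, 0, 0]]
  ]
}}

```text
time_s: 26.43
tcp_pos: [0.5288, -0.3467, 0.089]
eef_rot: [[0.984, -0.18, -0.002], [-0.18, -0.984, 0.0], [-0.002, 0.0, -1.0]]
force: [-3.5, 2.0, 11.3]
gripper_width: 0.011
```

{"op": "jog_arm", "data": {
  "deltas": [
    [[1, 0, 0, 0, 0, 0, 0], [1, 0, 0, 0, 0, 0, 0], [1, 0, 0, 0, 0, 0, 0], [1, 0, 0, 0, 0, 0, 0], [1, 0, 0, -0.02, 0, 0, 0], [1, 0, 0, -0.03, 0, 0, 0], [1, 0, 0, -0.03, 0, 0, 0], [1, 0, 0, -0.03, 0, 0, 0]]
  ]
}}

```text
time_s: 27.1
tcp_pos: [0.5294, -0.3463, 0.1986]
eef_rot: [[0.984, -0.179, -0.001], [-0.179, -0.984, 0.001], [-0.001, -0.001, -1.0]]
force: [-0.1, -0.3, -0.1]
gripper_width: 0.0852
```

```bash
python3 - <<'E'
from h import *; from k import *
np.set_printoptions(precision=4,suppress=True)
o=bot.get_obs();p=fit().x;print(o['joints'].round(1),o['tcp_pos'],o['force'])
for s in(1,-1):
  for phi,g in((30,[.5187,-.1532,.2]),(9.65,[.45,.318,.2])):
    R=el(phi,-90,s);q,c=ik(g,R,p,o['joints']);print(s,phi,q.round(1),"%.0e"%c,to(g,R,o))
# cup top face on plate in t5/t6: bright face polygon
P=np.array([[.5187,-.1532]]);h=.027*2**.5
for n in("top","scene"):
    c=[[.5187+h*np.cos(a),-.1532+h*np.sin(a),.126] for a in np.radians([75,165,255,345])];print(n,proj(n,c).round(1).tolist())
E
```

```text
[-43.9  19.2  85.    0.   75.8 -33.6] [ 0.5294 -0.3463  0.1986] [-0.0908 -0.3026 -0.0872]
1 30 [-29.    7.7  98.8   0.   73.4  31. ] 2e-29 (array([-0.0452, -0.1881, -0.0012]), array([-0.0003,  0.0014,  0.8667]))
1 9.65 [ 22.9   9.   97.4   0.   73.6 103.3] 1e-25 (array([-0.1973, -0.6393, -0.0007]), array([-0.    ,  0.0015,  1.2219]))
-1 30 [ -29.     7.7   98.8    0.    73.4 -149. ] 2e-21 (array([-0.0452, -0.1881, -0.0012]), array([-0.0018, -0.0003, -2.2749]))
-1 9.65 [ 22.9   9.   97.4  -0.   73.6 -76.7] 1e-28 (array([-0.1973, -0.6393, -0.0007]), array([-0.0017, -0.    , -1.9197]))
top [[314.0, 222.1], [324.3, 239.9], [341.9, 229.5], [331.6, 211.7]]
scene [[244.7, 154.8], [250.5, 146.3], [237.4, 142.6], [231.4, 151.0]]
```

{"op": "jog_arm", "data": {
  "deltas": [
    [[1, 0, 0, 0, 0, 0, 0.1083], [1, 0, 0, 0, 0, 0, 0.1083], [1, 0, 0, 0, 0, 0, 0.1083], [1, 0, 0, 0, 0, 0, 0.1083], [1, 0, 0, 0, 0, 0, 0.1083], [1, 0, 0, 0, 0, 0, 0.1083], [1, 0, 0, 0, 0, 0, 0.1083], [1, 0, 0, 0, 0, 0, 0.1083]]
  ]
}}

```text
time_s: 27.77
tcp_pos: [0.5296, -0.3465, 0.1977]
eef_rot: [[0.496, -0.869, -0.0], [-0.869, -0.496, 0.0], [-0.0, 0.0, -1.0]]
force: [-0.1, -0.4, -0.6]
gripper_width: 0.0857
```

{"op": "jog_arm", "data": {
  "deltas": [
    [[1, -0.0345, -0.0175, 0, 0, 0, 0], [1, -0.0345, -0.0175, 0, 0, 0, 0], [1, -0.0345, -0.0175, 0, 0, 0, 0], [1, -0.0345, -0.0175, 0, 0, 0, 0], [1, -0.0345, -0.0175, 0, 0, 0, 0], [1, 0, 0, 0, 0, 0, 0], [1, 0, 0, 0, 0, 0, 0]]
  ]
}}

```text
time_s: 28.35
tcp_pos: [0.5192, -0.1517, 0.198]
eef_rot: [[0.503, -0.864, 0.0], [-0.864, -0.503, -0.0], [0.0, -0.0, -1.0]]
force: [-0.7, -1.0, 0.6]
gripper_width: 0.0858
```

```bash
python3 - <<'E'
from h import *; from k import *
np.set_printoptions(precision=4,suppress=True)
o=bot.get_obs();print(to([.5187,-.1532,.085],el(30,-90,1),o),o['tcp_pos'])
im=save("top","t8.png").max(2).astype(float)
for nm,cs,r0,r1,z in(("handle",range(386,404,3),214,229,.08),("pointer",range(407,410),243,249,.06)):
  for c in cs:
    w=np.clip(110-im[r0:r1,c],0,None);v=(w*np.arange(r0,r1)).sum()/w.sum();P=plane("top",[(c,v)],z)[0];print(nm,c,v.round(2),(P[0]*.9836-P[1]*.1805).round(4))
E
```

```text
(array([0.001 , 0.0012, 0.113 ]), array([-0.    , -0.0003,  0.0039])) [ 0.5192 -0.1517  0.198 ]
handle 386 217.81 0.5879
handle 389 222.62 0.5763
handle 392 219.22 0.5869
handle 395 220.2 0.5857
handle 398 221.13 0.5847
handle 401 222.52 0.5823
pointer 407 245.4 0.5234
pointer 408 245.64 0.5232
pointer 409 245.73 0.5234
```

{"op": "jog_arm", "data": {
  "deltas": [
    [[1, 0.001, 0.001, 0.02, 0, 0, 0.003], [1, 0, 0, 0.02, 0, 0, 0], [1, 0, 0, 0.02, 0, 0, 0], [1, 0, 0, 0.02, 0, 0, 0], [1, 0, 0, 0.02, 0, 0, 0], [1, 0, 0, 0.013, 0, 0, 0], [1, 0, 0, 0, 0, 0, 0]]
  ]
}}

```text
time_s: 28.98
tcp_pos: [0.517, -0.1556, 0.0817]
eef_rot: [[0.496, -0.868, -0.005], [-0.868, -0.496, 0.002], [-0.004, 0.003, -1.0]]
force: [-1.0, 0.5, -0.1]
gripper_width: 0.0854
```

{"op": "jog_arm", "data": {
  "deltas": [
    [[0, 0, 0, 0, 0, 0, 0], [0, 0, 0, 0, 0, 0, 0], [0, 0, 0, 0, 0, 0, 0], [0, 0, 0, 0, 0, 0, 0], [0, 0, 0, 0, 0, 0, 0], [0, 0, 0, 0, 0, 0, 0], [0, 0, 0, 0, 0, 0, 0]]
  ]
}}

```text
time_s: 29.57
tcp_pos: [0.5202, -0.1558, 0.0866]
eef_rot: [[0.498, -0.867, 0.003], [-0.867, -0.498, -0.002], [0.003, -0.002, -1.0]]
force: [-0.6, -1.9, 5.7]
gripper_width: 0.0534
```

{"op": "jog_arm", "data": {
  "deltas": [
    [[0, 0, 0, -0.01, 0, 0, 0], [0, 0, 0, -0.02, 0, 0, 0], [0, 0, 0, -0.025, 0, 0, 0], [0, 0, 0, -0.025, 0, 0, 0], [0, 0, 0, -0.02, 0, 0, 0], [0, 0, 0, -0.01, 0, 0, 0], [0, 0, 0, 0, 0, 0, 0]]
  ]
}}

```text
time_s: 30.15
tcp_pos: [0.5203, -0.1554, 0.1979]
eef_rot: [[0.498, -0.867, 0.005], [-0.867, -0.498, -0.002], [0.004, -0.003, -1.0]]
force: [-0.8, 0.5, -1.4]
gripper_width: 0.0535
```

```bash
python3 - <<'E'
from h import *; from k import *
o=bot.get_obs();print(o['tcp_pos'],o['force'],o['gripper_width']);R=el(9.65,-90,1);print(to([.45,.318,.13],R,o), R.T@(np.array([.45,.318,.13])-o['tcp_pos']))
E
```

```text
[ 0.52027887 -0.15535472  0.19787932] [-0.77284668  0.49055915 -1.41478411] 0.053522167357206336
(array([-0.4458, -0.1745,  0.0665]), array([-0.0036, -0.0037,  0.3527])) [-0.4784376  -0.0100636   0.06787932]
```

{"op": "jog_arm", "data": {
  "deltas": [
    [[0, 0, 0, 0, 0, 0, 0.115], [0, 0, 0, 0, 0, 0, 0.115], [0, 0, 0, 0, 0, 0, 0.115], [0, -0.02, 0, 0, 0, 0, 0.008], [0, -0.03, 0, 0, 0, 0, 0], [0, -0.03, 0, 0, 0, 0, 0], [0, -0.03, 0, 0, 0, 0, 0], [0, -0.03, 0, 0, 0, 0, 0]]
  ]
}}

```text
time_s: 30.82
tcp_pos: [0.4938, -0.0154, 0.1931]
eef_rot: [[0.166, -0.986, -0.003], [-0.986, -0.166, 0.001], [-0.001, 0.002, -1.0]]
force: [0.1, -1.2, -2.4]
gripper_width: 0.0531
```

{"op": "jog_arm", "data": {
  "deltas": [
    [[0, -0.03, -0.001, 0, 0, 0, 0], [0, -0.03, -0.001, 0, 0, 0, 0], [0, -0.03, -0.001, 0, 0, 0, 0], [0, -0.03, -0.001, 0, 0, 0, 0], [0, -0.03, -0.001, 0, 0, 0, 0], [0, -0.03, -0.001, 0, 0, 0, 0], [0, -0.03, -0.001, 0, 0, 0, 0], [0, -0.03, -0.001, 0, 0, 0, 0]]
  ]
}}

```text
time_s: 31.48
tcp_pos: [0.4616, 0.2223, 0.1931]
eef_rot: [[0.167, -0.986, -0.003], [-0.986, -0.167, -0.001], [0.0, 0.003, -1.0]]
force: [0.5, 0.7, -2.4]
gripper_width: 0.0531
```

{"op": "jog_arm", "data": {
  "deltas": [
    [[0, -0.03, -0.001, 0, 0, 0, 0], [0, -0.03, -0.001, 0.02, 0, 0, 0], [0, -0.02, 0, 0.02, 0, 0, 0], [0, -0.008, 0, 0.028, 0, 0, 0], [0, 0, 0, 0, 0, 0, 0], [0, 0, 0, 0, 0, 0, 0]]
  ]
}}

```text
time_s: 31.98
tcp_pos: [0.4479, 0.3075, 0.1239]
eef_rot: [[0.168, -0.986, -0.006], [-0.986, -0.168, -0.003], [0.002, 0.006, -1.0]]
force: [0.6, 0.9, -2.4]
gripper_width: 0.0536
```

```bash
python3 - <<'E'
from h import *; from k import *
o=bot.get_obs();print(o['tcp_pos'],o['force'],o['gripper_width']);R=el(9.65,-90,1);print(to([.45,.318,.062],R,o))
E
```

```text
[0.44788703 0.30745027 0.12394671] [ 0.56193351  0.9462548  -2.39304488] 0.053641712988753205
(array([-0.0102, -0.0043,  0.0619]), array([ 0.0064, -0.002 ,  0.0008]))
```

{"op": "jog_arm", "data": {
  "deltas": [
    [[0, -0.01, -0.004, 0.005, 0.004, 0, 0], [0, 0, 0, 0.015, 0, 0, 0], [0, 0, 0, 0.015, 0, 0, 0], [0, 0, 0, 0.015, 0, 0, 0], [0, 0, 0, 0.009, 0, 0, 0], [0, 0, 0, 0.002, 0, 0, 0], [0, 0, 0, 0, 0, 0, 0], [0, 0, 0, 0, 0, 0, 0]]
  ]
}}

```text
time_s: 32.65
tcp_pos: [0.4541, 0.3189, 0.0671]
eef_rot: [[0.167, -0.986, 0.006], [-0.986, -0.167, 0.001], [-0.0, -0.006, -1.0]]
force: [0.9, 1.0, -1.5]
gripper_width: 0.0536
```

{"op": "jog_arm", "data": {
  "deltas": [
    [[0, 0, 0, 0.0015, 0, 0, 0], [0, 0, 0, 0.0015, 0, 0, 0], [0, 0, 0, 0, 0, 0, 0]]
  ]
}}

```text
time_s: 32.9
tcp_pos: [0.4534, 0.3188, 0.0633]
eef_rot: [[0.167, -0.986, 0.005], [-0.986, -0.167, 0.001], [0.0, -0.005, -1.0]]
force: [-0.0, -0.7, -2.3]
gripper_width: 0.0536
```

```bash
python3 - <<'E'
from h import *; from k import *
o=bot.get_obs();print(o['tcp_pos'],o['force'],o['gripper_width']);R=el(9.65,-90,1);print(to([.45,.318,.056],R,o))
E
```

```text
[0.45341272 0.31875053 0.0633456 ] [-0.04872936 -0.69598384 -2.33748377] 0.05355135358310175
(array([0.0002, 0.0035, 0.0073]), array([-0.0053, -0.0002, -0.0006]))
```

{"op": "jog_arm", "data": {
  "deltas": [
    [[0, 0, 0.0035, 0.0015, 0, 0, 0], [0, 0, 0, 0.002, 0, 0, 0], [0, 0, 0, 0.0015, 0, 0, 0], [0, 0, 0, 0, 0, 0, 0]]
  ]
}}

```text
time_s: 33.23
tcp_pos: [0.4494, 0.318, 0.0575]
eef_rot: [[0.167, -0.986, 0.004], [-0.986, -0.167, 0.0], [0.001, -0.004, -1.0]]
force: [-0.6, -0.6, -2.4]
gripper_width: 0.0534
```

{"op": "jog_arm", "data": {
  "deltas": [
    [[0, 0, 0, 0.001, 0, 0, 0], [0, 0, 0, 0, 0, 0, 0]]
  ]
}}

```text
time_s: 33.4
tcp_pos: [0.4497, 0.318, 0.0568]
eef_rot: [[0.167, -0.986, 0.004], [-0.986, -0.167, 0.0], [0.0, -0.004, -1.0]]
force: [-0.7, 0.3, -3.1]
gripper_width: 0.0534
```

{"op": "jog_arm", "data": {
  "deltas": [
    [[0, 0, 0, 0.001, 0, 0, 0], [0, 0, 0, 0, 0, 0, 0]]
  ]
}}

```text
time_s: 33.57
tcp_pos: [0.4497, 0.3181, 0.0558]
eef_rot: [[0.167, -0.986, 0.004], [-0.986, -0.167, 0.0], [0.0, -0.004, -1.0]]
force: [0.2, 0.4, -1.7]
gripper_width: 0.0531
```

{"op": "jog_arm", "data": {
  "deltas": [
    [[0, 0, 0, 0.0008, 0, 0, 0], [0, 0, 0, 0, 0, 0, 0]]
  ]
}}

```text
time_s: 33.73
tcp_pos: [0.45, 0.3181, 0.0556]
eef_rot: [[0.167, -0.986, 0.005], [-0.986, -0.167, 0.0], [0.0, -0.005, -1.0]]
force: [-1.3, -0.8, 2.4]
gripper_width: 0.0534
```

{"op": "jog_arm", "data": {
  "deltas": [
    [[0, 0, 0, 0.0006, 0, 0, 0], [0, 0, 0, 0, 0, 0, 0]]
  ]
}}

```text
time_s: 33.9
tcp_pos: [0.45, 0.3182, 0.0556]
eef_rot: [[0.167, -0.986, 0.005], [-0.986, -0.167, 0.0], [0.0, -0.005, -1.0]]
force: [-3.1, -1.2, 7.2]
gripper_width: 0.053
```

Contact. Release, go up and move clear (sideways toward the robot) for a last look.

{"op": "jog_arm", "data": {
  "deltas": [
    [[1, 0, 0, 0, 0, 0, 0], [1, 0, 0, 0, 0, 0, 0], [1, 0, 0, 0, 0, 0, 0], [1, 0, 0, 0, 0, 0, 0], [1, 0, 0, -0.02, 0, 0, 0], [1, 0, 0, -0.035, 0, 0, 0], [1, 0, 0, -0.035, 0, 0, 0], [1, 0, 0, -0.035, 0, 0, 0]]
  ]
}}

```text
time_s: 34.57
tcp_pos: [0.4487, 0.3178, 0.1805]
eef_rot: [[0.167, -0.986, 0.003], [-0.986, -0.167, -0.0], [0.001, -0.003, -1.0]]
force: [0.5, 0.5, 0.5]
gripper_width: 0.0855
```

{"op": "jog_arm", "data": {
  "deltas": [
    [[1, 0.03, 0.01, -0.02, 0, 0, 0], [1, 0.035, 0.01, -0.02, 0, 0, 0], [1, 0.035, 0.01, 0, 0, 0, 0], [1, 0.035, 0.01, 0, 0, 0, 0], [1, 0.035, 0.01, 0, 0, 0, 0], [1, 0.035, 0, 0, 0, 0, 0], [1, 0.035, 0, 0, 0, 0, 0], [1, 0, 0, 0, 0, 0, 0]]
  ]
}}

```text
time_s: 35.23
tcp_pos: [0.4408, 0.068, 0.2198]
eef_rot: [[0.162, -0.987, 0.006], [-0.987, -0.162, -0.002], [0.003, -0.006, -1.0]]
force: [0.9, -1.0, 0.7]
gripper_width: 0.0855
```

```bash
python3 - <<'E'
from h import *
np.set_printoptions(precision=4,suppress=True)
o=bot.get_obs();print(o['tcp_pos'],o['force'])
b=save("top","t9.png");a=save("scene","s9.png")
z=lambda im,x,y,w,h,f:cv2.resize(im[y:y+h,x:x+w,::-1],(int(w*f),int(h*f)),interpolation=cv2.INTER_CUBIC)
cv2.imwrite("pics/end.png",np.vstack([z(b,70,80,370,200,2.1),np.hstack([z(a,200,90,185,180,1.0),z(b,110,165,100,115,1.565),z(a,280,190,100,115,1.565)])[:, :777] if 0 else np.hstack([z(b,110,170,110,70,3.53),z(a,280,205,110,70,3.53)])[:170+77]]) if 0 else z(b,70,70,370,210,2.1))
im=b.max(2).astype(float)
for nm,cs,r0,r1,zz in(("handle",range(386,404,4),214,229,.08),("pointer",range(407,410),243,249,.06)):
  for c in cs:
    w=np.clip(110-im[r0:r1,c],0,None);v=(w*np.arange(r0,r1)).sum()/w.sum();P=plane("top",[(c,v)],zz)[0];print(nm,c,v.round(2),(P[0]*.9836-P[1]*.1805).round(4))
d=np.abs(cv2.imread("pics/t0.png").astype(int)[:,:,::-1]-b).max(2)
print("diff bottles",d[85:175,85:290].max(), "clean cup",d[186:216,132:165].max(),(d[186:216,132:165]>25).sum())
E
```

```text
[0.4408 0.068  0.2198] [ 0.9349 -1.0477  0.6962]
handle 386 220.29 0.5812
handle 390 220.65 0.5821
handle 394 221.2 0.5826
handle 398 222.01 0.5823
handle 402 222.37 0.5832
pointer 407 245.41 0.5234
pointer 408 245.6 0.5233
pointer 409 245.57 0.5239
diff bottles 12 clean cup 8 0
```

View pics/end.png

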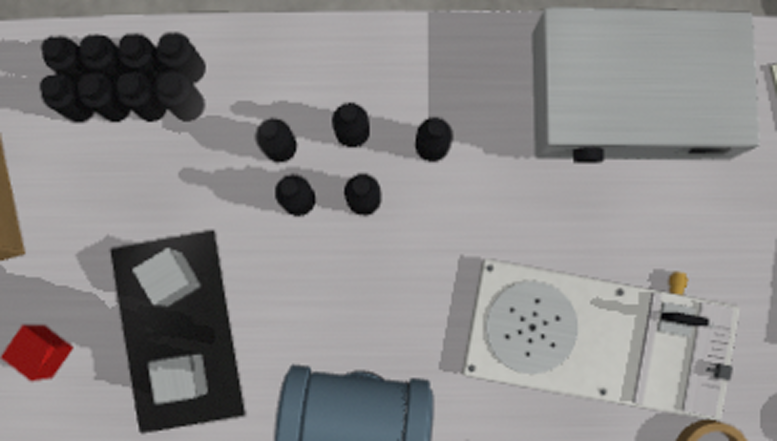

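The last picture shows the cup mouth down at (178,380), centred on the near half of the mat. The clean cup at (168,277) and the bottles are unchanged, the handle is home at (685,320), and the pointer is as it was set.

```bash
python3 -c "
from h import *
print(sign_off())"
```

```text
the job is handed in; nothing more can be done
None
```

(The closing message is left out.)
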